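Clamp a board and load the dead-weight bonding press

TASK

This board's heat sink is to be glued under dead load. First turn the cam lever just far enough for the jaw to close up to the board and grip it firmly against the stop, without forcing it. Then hang the medium and after it the small slotted weight on the hanger on top of the large one, lowering each gently and leaving each slot facing roughly opposite the slot of the weight directly beneath it; do not shove the other things on the bench about.

Things in the scene. Friction and masses are not known exactly. Their poses are not given: they have to be found in the camera images.
- spindle: The press's weight hanger: plate (70 mm diameter) with an upright 6 mm stem in its centre ending in a black knob (18 mm diameter, underside 50, top 61 mm above the plate). Slides freely up and down in the press's arm, its foot resting on the heat sink. Origin on the stem's axis in the plate's top face, 133 mm above the bench; z up, x to the column. The rest of the press is 10 mm or more lower
- large_c (a point): Centre (half-way up) of the large slotted steel weight, already on the hanger plate: 64 mm diameter, 14 mm thick, 0.33 kg. x axis along its slot towards the mouth, z up. All three weights have a parallel slot 10 mm wide from the centre to the rim that passes the stem but not the knob
- large_slot (a point): Point in the large weight's slot, 20 mm from its centre towards the mouth, half-way up
- medium_c (a point): Centre (half-way up) of the medium slotted steel weight, lying flat on the mat: 56 mm diameter, 12 mm thick, about 0.21 kg; x axis along its slot towards the mouth, z up
- medium_slot (a point): Point in the medium weight's slot, 20 mm from its centre towards the mouth, half-way up
- small_c (a point): Centre (half-way up) of the small slotted steel weight, lying flat on the mat: 46 mm diameter, 10 mm thick, about 0.115 kg; x axis along its slot towards the mouth, z up
- small_slot (a point): Point in the small weight's slot, 20 mm from its centre towards the mouth, half-way up
- cam (a joint): Angle of the cam lever (rad), 0 to 1.5. 0: fully open, the lever points straight away from the board (press -y). It grows clockwise seen from above, the handle swinging towards press -x. Its spiral face pushes the jaw forward 6 mm per rad. From first touch on the board to a firm grip the lever turns some 0.1 to 0.25 rad more
- cam_handle (a point): Middle of the lever's upright black handle, a round post 14 mm in diameter from 31 to 67 mm above the bench, 85 mm from the pivot; push it or pinch it from above. It moves stiffly (2.5 N) and stays where left; once the jaw bears on the board the force rises: 4 to 5 N is a firm grip, 7 N too much
- cam_pivot (a point): Point on the lever's vertical pivot axis at the height of the handle's middle, fixed to the press; axes as the press: y points from the lever across the jaw and board to the stop, z up
- jaw: The sliding aluminium jaw between cam and board, 50 mm long. Origin below the middle of its gripping face (at bench height); y is the direction in which it advances on the board, along which the gap to the board is 2 to 6 mm when the cam is open
- board: Green circuit board, 80 x 100 x 3 mm, 0.14 kg, lying loosely on two rails of the press against the aluminium stop, with a finned heat sink (40 x 40 mm, top 25 mm above the board's underside) in its middle. Origin at the centre of its underside; z up; its edge facing the jaw lies 50 mm from the origin along -y, its edge at the stop 50 mm along +y
- solder_reel: Bystander: steel reel of solder, 62 mm diameter, 44 mm tall, upright; origin under its centre
- flux_bottle: Bystander: small clear bottle, 34 mm diameter, 95 mm tall; origin under its centre
- cutters: Bystander: side cutters with yellow grips, about 115 mm long, 14 mm tall, lying flat; origin near the middle
There are look-alikes about, which are no part of the job. Leave any blue or brown look-alike of the part that bears medium_c alone.

How it is judged:
By the outcome, as a careful person would: the job done as asked, in the order asked, and still so for the second after the job is handed in, with the robot touching nothing.
It also fails if it takes over 72 s, if anything falls off the work surface, if the arm or the gripper's body presses on something with over 40 N, if the wrist force passes 120 N, or if a joint passes its speed limit or range.

ROBOT

A 6-joint arm with a two-finger parallel gripper is mounted at the origin on the work surface. World frame = base frame: x ahead of the robot, y to its left, z up, the work surface at z = 0. Lengths are in m, angles in rad, forces in N, time in s.
With the tool pointing down it reaches from about 0.325 to 0.875 m from the base axis. Payload 4.4 kg.
Tool frame: the origin (TCP) lies where the fingers leave the gripper's body, on its centre line; the fingertips stand 73 mm ahead of it and the grasp point (between the pads) lies 54 mm ahead of it (arm.grasp_offset is the distance from the TCP to the grasp point, in m); z points along the fingers, y is the direction in which the jaws open and shut (so a half turn about z gives the same grasp; the last joint's range is limited). The gripper opens to 85 mm and grips with 20 to 120 N. Pads are 22 mm wide; open, the fingers measure 114 mm over their backs; the gripper's body (76 mm by 85 mm) begins 54 mm behind the grasp point. The pads swing forward as they close: fully open they stand 13 mm farther back than shut.
Start: joints at [0.971, 0.207, 1.542, -0, 1.393, -0.15], TCP at [0.25, 0.518, 0.304] pointing down, gripper open.
Joint ranges: [-2.73, 2.73], [-0.86, 2.22], [0.23, 2.46], [-1.11, 4.25], [0.08, 2.63], [-2.82, 2.82]. Speed limits (rad/s): [2.79, 2.79, 3.14, 3.14, 3.14, 3.14].

INTERFACE

Orientations are given as a unit quaternion [x, y, z, w].
In Python, from plant import arm, eyes gives the robot as it stands. The module is installed in compiled form; this text tells all that it offers.
- The arm moves only by the tool carry_out, never from a script. Its arguments are lists of equal length, an entry for each row: "slide": the shift along the tool's x, y, z in mm, a list of three; "angular": the turn, a rotation vector about the tool's x, y, z in degrees, a list of three; "claw": the opening, from -1 (shut) to 1 (fully open). A call has 1 to 12 rows; each row shifts and turns the pose as measured when the row begins, along the tool's axes as they then stand; what a row does not reach is not made up. A row lasts 1/10 s, in which the tool goes at most 50 mm and 8.59 degrees, less where a joint would pass 70% of its speed; a pose out of reach is approached as far as the arm can. A call with a gripper value outside its range is refused whole. The fingers move at their own pace and stop on an object; "squeeze" is the grip in N (left out, the last holds). Time passes only in rows, so rows that do not move let the fingers close. It gives the time, the measured TCP pose, the force and the opening at its end, in the units of the state.
- arm.get_state(): the state, without advancing time (a new reading comes with each control period).
- eyes.camera(name): name is "side" or "top"; returns a dict with "frame" (400x640x3 uint8, red, green, blue), "depth" (400x640 float32, m along the optical axis (not along the pixel's ray), 0 where there is no reading), "mtx" (3x3 intrinsics, pixels), "dist_coeffs" ([k1, k2, p1, p2, k3] as OpenCV has them; the pictures are not rectified), "rvec" (rotation vector, rad) and "tvec" (3), from world to camera coordinates, as OpenCV has them. Camera axes: x right, y down, z forward; pixel columns grow to the right and rows downward; lengths in m; the calibration is good to about 2 mm. A picture is of the moment at which its call begins.
- arm.close_job(): hands the job in, once; it reports no verdict.
The state is a dict: "clock": time; "joints": joint angles; "joint_velocities": joint speeds; "joint_torque": joint torques, N m; "eef_pos": TCP position; "ee_rot": TCP orientation; "wrist_force": force on the tool from outside, world axes, zero at the start; "ft_torque": the same for the moment, N m; "opening": finger opening in m.
Only numpy, scipy, OpenCV 4.12 (cv2) and the standard library are available. Lean on these libraries where they do the work, as an engineer would, in place of code of your own. Each camera call takes 0.05 s, during which the arm holds its last target. There are 200 camera calls.

## Working session

There is one attempt and no reset: what is moved stays moved. The work goes in short steps, Python scripts to look and compute and a tool call to move; the robot and the scene stay as the last step left them, time stands still between calls to the robot, and variables do not carry over. Pictures are saved under pics/ and viewed, about 8 in all and at most 12, crops included, and the job is handed in when it is done.

Besides the shell and the picture viewer there is one more tool, called by a JSON object that holds its "method" and its "body". carry_out: Moves the arm, as the interface text tells. Its arguments: {"type":"object","properties":{"slide":{"type":"array","items":{"type":"array","items":{"type":"number"}}},"angular":{"type":"array","items":{"type":"array","items":{"type":"number"}}},"claw":{"type":"array","items":{"type":"number"}},"squeeze":{"type":"number"}},"required":["slide","angular","claw"]}

```bash
mkdir -p pics
cat > h.py <<'E'
import numpy as np, cv2
from plant import arm, eyes
from scipy.spatial.transform import Rotation as R
def save(n,c=None,s=1):
    im=cv2.cvtColor(n['frame'],cv2.COLOR_RGB2BGR)
    return im
def cam(name): return eyes.camera(name)
def world(c,u,v,z=None):
    """pixels -> world; by depth, or by intersecting height z"""
    p=cv2.undistortPoints(np.array([[[u,v]]],float),c['mtx'],c['dist_coeffs'])[0,0]
    Rm=cv2.Rodrigues(c['rvec'])[0]; t=np.ravel(c['tvec'])
    ray=np.array([p[0],p[1],1.])
    o=-Rm.T@t; d=Rm.T@ray
    k=float(c['depth'][int(round(v)),int(round(u))]) if z is None else (z-o[2])/d[2]
    return o+k*d
def cloud(c):
    h,w=c['depth'].shape
    g=np.stack(np.meshgrid(np.arange(w),np.arange(h)),-1).reshape(-1,1,2).astype(float)
    p=cv2.undistortPoints(g,c['mtx'],c['dist_coeffs'])[:,0]
    d=c['depth'].reshape(-1,1)
    P=np.hstack([p,np.ones((len(p),1))])*d
    Rm=cv2.Rodrigues(c['rvec'])[0]
    W=(P-np.ravel(c['tvec']))@Rm
    W[d[:,0]==0]=np.nan
    return W.reshape(h,w,3)
E
python3 - <<'E'
from h import *
for n in('top','side'):
    c=cam(n); cv2.imwrite(f'pics/{n}0.png',cv2.cvtColor(c['frame'],cv2.COLOR_RGB2BGR)); np.savez(f'{n}0.npz',**c)
    print(n,-cv2.Rodrigues(c['rvec'])[0].T@np.ravel(c['tvec']),c['mtx'][0,0])
s=arm.get_state();print(s['clock'],s['eef_pos'],s['ee_rot'],s['wrist_force'],s['opening'],arm.grasp_offset)
E
```

```text
top [0.38233877 0.05219032 1.13128378] 396.0359931760189
side [-0.09785744 -0.74696014  0.86172865] 512.7300602196067
0.1 [0.2497125  0.51734305 0.30279137] [ 2.23024286e-01  9.74812302e-01 -9.94715518e-04 -3.92876175e-04] [-0.4923053   0.74101104 -0.83797419] 0.08567048168863885 0.0539
```

View pics/top0.png

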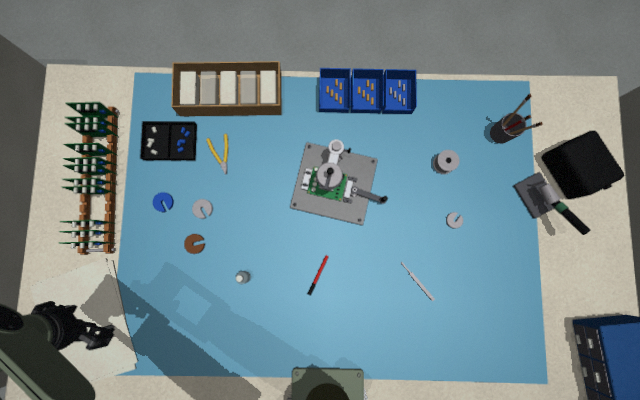

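View pics/side0.png

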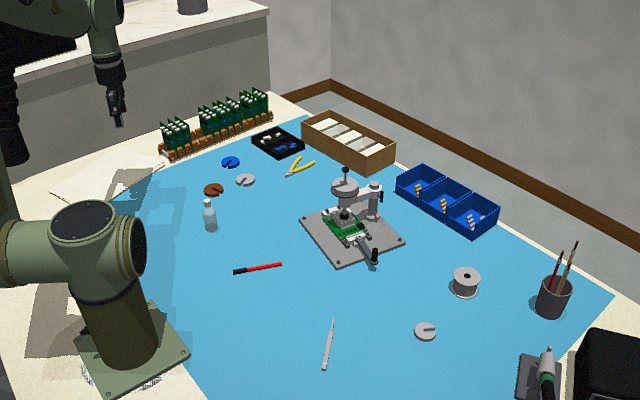

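The top view shows these candidates for the medium weight: grey (202,209), blue look-alike (163,202) and brown look-alike (195,243). The grey disc at (455,220) is the small weight. The press is around (335,180), with the handle at about (382,199). I choose grey (202,209) and check it in one close crop.

Run:
```python
from h import *
c=dict(np.load('top0.npz')); s=dict(np.load('side0.npz'))
b=lambda c:cv2.cvtColor(c['frame'],cv2.COLOR_RGB2BGR)
def cr(c,x,y,w,h,W,H): return cv2.resize(b(c)[y:y+h,x:x+w],(W,H),interpolation=cv2.INTER_CUBIC)
A=cr(c,285,130,110,110,400,400); B=cr(s,295,160,115,115,400,400)
C=cr(c,145,185,80,40,400,200); D=cr(c,415,200,80,40,400,200)
cv2.imwrite('pics/close0.png',np.vstack([np.hstack([A,B]),np.hstack([C,D])]))
W=cloud(c)
def reg(cx,cy,r,z0,z1,gray=True):
    h,w=W.shape[:2]; yy,xx=np.mgrid[:h,:w]
    m=(abs(xx-cx)<r)&(abs(yy-cy)<r)&(W[...,2]>z0)&(W[...,2]<z1)
    return m
for nm,cx,cy,z0,z1,rr in(('med',202,209,.005,.02,.028),('small',455,220,.004,.02,.023),('blue',163,202,.005,.02,.028),('reel',447,161,.035,.06,.031),('bottle',242,277,.05,.12,.017),('large',329,177,.137,.16,.032),('knob',329,177,.18,.21,.009),('handle',380,198,.05,.08,.007)):
    m=reg(cx,cy,22,z0,z1);P=W[m]
    (x,y),r=cv2.minEnclosingCircle(P[:,:2].astype(np.float32)*1000)
    print(nm,m.sum(),'encl',round(x,1),round(y,1),round(r,1),'mean',P.mean(0).round(4),'zmed',np.median(P[:,2]).round(4))
```

```text
med 303 encl 531.6 366.4 71.1 mean [0.521  0.3652 0.0115] zmed 0.0118
small 291 encl 507.1 -357.7 74.9 mean [ 0.5036 -0.3538  0.008 ] zmed 0.0081
blue 314 encl 545.6 478.2 68.4 mean [0.5378 0.4754 0.0112] zmed 0.0117
reel 370 encl 670.8 -328.3 31.4 mean [ 0.6703 -0.3279  0.0443] zmed 0.0441
bottle 137 encl 333.0 234.3 17.5 mean [0.333  0.2309 0.0742] zmed 0.0673
large 415 encl 597.0 8.2 32.4 mean [0.5973 0.0087 0.1465] zmed 0.1467
knob 41 encl 597.2 8.4 8.6 mean [0.5964 0.0086 0.1932] zmed 0.1933
handle 28 encl 553.2 -147.5 7.0 mean [ 0.5524 -0.1465  0.0641] zmed 0.0658
```

View pics/close0.png

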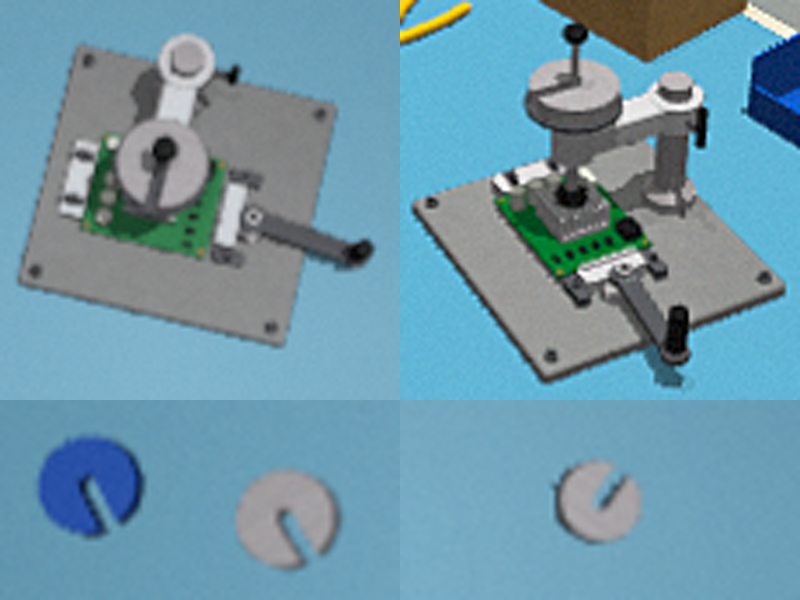

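The crop confirms it: grey medium with its slot toward lower right in the image, small with its slot toward upper right, and large with its slot facing image-down (robot side). The lever points right and slightly down, so the cam is open. Next I refine the measurements.

```bash
cat > m.py <<'E'
from h import *
def disc(c,ctr,z,r,n=61):
    """rectified patch at height z: returns gray-ness patch, 1 mm/px, x up/y left; fit disc-with-slot template"""
    Rr,t=c['rvec'],c['tvec']; k=int(r)+8
    X,Y=np.meshgrid(np.arange(-k,k+.1,1.),np.arange(-k,k+.1,1.),indexing='ij')
    best=None
    f=c['frame'].astype(np.float32); f=f[...,0]-f[...,2]   # red-blue: grey ~0, mat negative
    from scipy.optimize import minimize
    def samp(cx,cy):
        P=np.stack([cx+X.ravel()/1e3,cy+Y.ravel()/1e3,np.full(X.size,z)],1)
        uv=cv2.projectPoints(P,Rr,t,c['mtx'],c['dist_coeffs'])[0].reshape(X.shape+(2,)).astype(np.float32)
        return cv2.remap(f,uv[...,0],uv[...,1],cv2.INTER_LINEAR)
    def tmpl(a):
        d=np.hypot(X,Y); u=X*np.cos(a)+Y*np.sin(a); v=-X*np.sin(a)+Y*np.cos(a)
        T=((d<r)&~((abs(v)<5)&(u>0))&(d>0)).astype(np.float32)
        return cv2.GaussianBlur(T,(0,0),1.3)
    Ts=[tmpl(np.radians(a)) for a in range(0,360,4)]
    def cc(A,B): A=A-A.mean();B=B-B.mean();return (A*B).sum()/np.sqrt((A*A).sum()*(B*B).sum())
    cx,cy=ctr
    for st in(.004,.0015,.0005):
        b=(-9,)
        for i in range(-3,4):
            for j in range(-3,4):
                S=samp(cx+i*st,cy+j*st)
                sc=[cc(S,T) for T in Ts]; q=int(np.argmax(sc))
                if sc[q]>b[0]: b=(sc[q],cx+i*st,cy+j*st,q*4)
        _,cx,cy,a=b
    return round(b[0],3),round(cx,4),round(cy,4),a
E
python3 - <<'E'
from m import *
for n in('top','side'):
    c=dict(np.load(f'{n}0.npz'))
    print(n,'med',disc(c,(.521,.365),.012,28),'small',disc(c,(.504,-.354),.010,23))
c=dict(np.load('top0.npz')); W=cloud(c)
P=world(c,354.6,189.7,.033); print('pivot',P)
h,w=W.shape[:2];
m=(np.hypot(W[...,0]-.553,W[...,1]+.147)<.03)&(W[...,2]>.055)&(W[...,2]<.075); Q=W[m]; print('handle top',m.sum(),Q.mean(0),Q.min(0),Q.max(0))
H=Q[Q[:,2]>.062].mean(0); print(H,'dist',np.hypot(*(H-P)[:2]),np.degrees(np.arctan2(*(H-P)[1::-1])))
# press axes: column top
m=(np.hypot(W[...,0]-.66,W[...,1])<.08)&(W[...,2]>.08)&(W[...,2]<.131); Q=W[m]; print('arm/col',m.sum(),Q.max(0))
# large slot: pixels dark within disc
for r in range(168,192): print(' '.join(f"{int(W[r,q,2]*1000) if W[r,q,2]>0 else -1:4d}" for q in range(316,343)))
E
```

```text
top med (np.float32(0.978), 0.5215, 0.363, 216) small (np.float32(0.97), 0.504, -0.3535, 324)
side med (np.float32(0.795), 0.5195, 0.361, 220) small (np.float32(0.872), 0.5015, -0.356, 324)
pivot [ 0.58061935 -0.06820686  0.033     ]
handle top 24 [ 0.55282043 -0.1469473   0.06579065] [ 0.54662409 -0.15263629  0.05642053] [ 0.55946673 -0.14103214  0.07015786]
[ 0.55334465 -0.14730883  0.0669242 ] dist 0.08367216214829952 -109.02441697793391
arm/col 316 [0.70040463 0.03988722 0.13082391]
  30   28   32  146  146  147  147  150  147  146  145  149  148  195  195  192  191  149  146  147  147  145  149  147    9   10   11
  33   31  132  149  146  142  147  149  147  151  147  146  193  192  196  197  196  188  148  147  147  149  145  148  146   11   16
  30  131  148  147  146  147  147  149  144  146  148  193  196  189  195  193  193  192  146  146  146  147  148  143  143  132   12
  28  130  147  149  147  143  145  145  148  149  143  191  195  193  194  193  194  191  146  145  146  144  145  143  148  147   11
  20  133  147  145  146  147  148  144  146  145  146  191  195  19
[... 1931 characters left out ...]
  131   24   25   16   22
  18   21   19   41   41   39  134  131  136  133  131  130  132  147  145  146  147  138  135  131  131   20   20   20   19   22   20
  21   22   21   28   34   36   46  131  132  132  134  132  131  133  133  131  132  134  132  129   19   18   18   22   22   24   22
  21   17   23   20   21   21   32   29   37   34  130  130  132  130  133  134  129   39   20   20   21   25   23   23   22   21   22
  20   19   18   19   25   19   18   22   21   24   27   29   35   38   39   45   41   22   21   22   24   21   24   24   19   18   19
  18   19   19   21   20   17   22   18   20   22   20   23   21   18   26   29   30   20   19   23   18   18   22   19   21   18   21
```

```bash
cat >> h.py <<'E'
def pose():
    s=arm.get_state(); r=R.from_quat(s['ee_rot']); x=r.apply([1,0,0]); return s,np.array(s['eef_pos']),r,np.degrees(np.arctan2(x[1],x[0]))
def plan(xyz,xang,n,turn=None):
    """rows: tool-frame slide (mm) per row for straight path in n rows, turn spread (deg about tool z)"""
    s,p,r,a=pose(); xyz=np.array(xyz); d=(xang-a+180)%360-180 if turn is None else turn
    want=R.from_euler('z',a+d,degrees=True)*R.from_quat([1,0,0,0])
    rv=(r.inv()*want)
    print('from',p.round(4),round(a,1),'turn(world)',round(d,1),'resid tilt',np.degrees((R.from_euler('z',d,degrees=True)*r).inv().__mul__(want).as_rotvec()).round(2))
    st=(xyz-p)/n*1e3
    for k in range(n):
        rk=R.from_euler('z',d*k/n,degrees=True)*r
        print(rk.inv().apply(st).round(1).tolist(),[0,0,round(-d/n,2)])
E
python3 -c "
from h import *
plan([.582,-.156,.30],164,16)"
```

```text
from [0.2497 0.5173 0.3028] 154.2 turn(world) 9.8 resid tilt [-0.12 -0.02  0.  ]
[-37.0, -28.9, 0.2] [0, 0, np.float64(-0.61)]
[-36.7, -29.3, 0.2] [0, 0, np.float64(-0.61)]
[-36.4, -29.6, 0.2] [0, 0, np.float64(-0.61)]
[-36.1, -30.0, 0.2] [0, 0, np.float64(-0.61)]
[-35.7, -30.4, 0.2] [0, 0, np.float64(-0.61)]
[-35.4, -30.8, 0.2] [0, 0, np.float64(-0.61)]
[-35.1, -31.2, 0.2] [0, 0, np.float64(-0.61)]
[-34.7, -31.5, 0.2] [0, 0, np.float64(-0.61)]
[-34.4, -31.9, 0.2] [0, 0, np.float64(-0.61)]
[-34.1, -32.3, 0.2] [0, 0, np.float64(-0.61)]
[-33.7, -32.6, 0.2] [0, 0, np.float64(-0.61)]
[-33.4, -33.0, 0.2] [0, 0, np.float64(-0.61)]
[-33.0, -33.4, 0.2] [0, 0, np.float64(-0.61)]
[-32.7, -33.7, 0.2] [0, 0, np.float64(-0.61)]
[-32.3, -34.0, 0.2] [0, 0, np.float64(-0.61)]
[-31.9, -34.4, 0.2] [0, 0, np.float64(-0.61)]
```

{"method": "carry_out", "body": {"slide": [[-37, -29, 0], [-37, -29, 0], [-36, -30, 0], [-36, -30, 0], [-36, -30, 0], [-35, -31, 0], [-35, -31, 0], [-35, -32, 0], [-34, -32, 0], [-34, -32, 0], [-34, -33, 0], [-33, -33, 0]], "angular": [[0, 0, -0.8], [0, 0, -0.8], [0, 0, -0.8], [0, 0, -0.8], [0, 0, -0.8], [0, 0, -0.8], [0, 0, -0.8], [0, 0, -0.8], [0, 0, -0.8], [0, 0, -0.8], [0, 0, -0.8], [0, 0, -0.8]], "claw": [-1, -1, -1, -1, -1, -1, -1, -1, -1, -1, -1, -1]}}

```text
clock: 1.3
eef_pos: [0.5139, 0.0043, 0.2974]
ee_rot: [0.131, 0.991, -0.002, -0.003]
wrist_force: [0.3, -0.4, 0.1]
opening: -0.0001
```

```bash
python3 -c "
from h import *
plan([.582,-.156,.28],164,6)"
```

```text
from [0.5139 0.0043 0.2974] 165.0 turn(world) -1.0 resid tilt [-0.23 -0.36  0.  ]
[-17.9, -22.9, 2.9] [0, 0, np.float64(0.16)]
[-18.0, -22.8, 2.9] [0, 0, np.float64(0.16)]
[-18.0, -22.8, 2.9] [0, 0, np.float64(0.16)]
[-18.1, -22.7, 2.9] [0, 0, np.float64(0.16)]
[-18.2, -22.7, 2.9] [0, 0, np.float64(0.16)]
[-18.2, -22.6, 2.9] [0, 0, np.float64(0.16)]
```

{"method": "carry_out", "body": {"slide": [[-24, -30, 4], [-24, -30, 4], [-24, -30, 4], [-24, -30, 4], [-10, -14, 4], [0, 0, 30], [0, 0, 40], [0, 0, 40], [0, 0, 20], [0, 0, 0]], "angular": [[0, 0, 0], [0, 0, 0], [0, 0, 0], [0, 0, 0], [0, 0, 0], [0, 0, 0], [0, 0, 0], [0, 0, 0], [0, 0, 0], [0, 0, 0]], "claw": [-1, -1, -1, -1, -1, -1, -1, -1, -1, -1]}}

```text
clock: 2.3
eef_pos: [0.5823, -0.1658, 0.1389]
ee_rot: [0.136, 0.991, -0.001, -0.005]
wrist_force: [0.3, 0.0, 0.0]
opening: 0.0
```

Run:
```python
from h import *
plan([.582,-.156,.112],164,3)
t=cam('top');s=cam('side')
b=lambda c:cv2.cvtColor(c['frame'],cv2.COLOR_RGB2BGR)
cv2.imwrite('pics/push0.png',np.hstack([cv2.resize(b(t)[140:240,325:425],(400,400),interpolation=3),cv2.resize(b(s)[190:290,320:420],(400,400),interpolation=3)]))
```

```text
from [ 0.5823 -0.1658  0.1389] 164.4 turn(world) -0.4 resid tilt [-0.15 -0.53  0.  ]
[0.9, 3.1, 9.0] [0, 0, np.float64(0.14)]
[0.9, 3.1, 9.0] [0, 0, np.float64(0.14)]
[0.9, 3.1, 9.0] [0, 0, np.float64(0.14)]
```

View pics/push0.png

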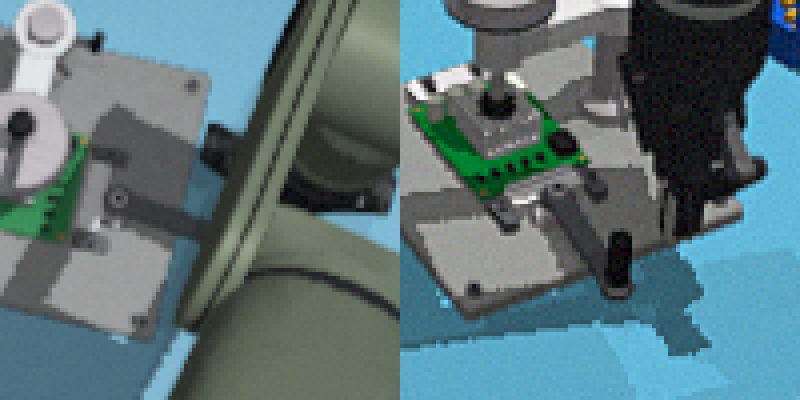

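The side crop shows the closed fingertips (right, crop ~(690,200)) behind the handle (crop ~(615,265)), clear of it, with the lever still open. I go down and approach.

{"method": "carry_out", "body": {"slide": [[1, 3, 10], [1, 3, 10], [1, 3, 8], [0, 0, 0], [3, 0, 0], [3, 0, 0], [0, 0, 0]], "angular": [[0, -0.3, 0], [0, -0.2, 0], [0, 0, 0], [0, 0, 0], [0, 0, 0], [0, 0, 0], [0, 0, 0]], "claw": [-1, -1, -1, -1, -1, -1, -1]}}

```text
clock: 3.1
eef_pos: [0.5816, -0.1552, 0.1186]
ee_rot: [0.135, 0.991, -0.004, 0.009]
wrist_force: [0.9, -0.0, 0.6]
opening: -0.0003
```

{"method": "carry_out", "body": {"slide": [[3, 0, 0], [3, 0, 0], [4, -1, 0]], "angular": [[0, 0, 0], [0, 0, 0], [0, 0, 2.9]], "claw": [-1, -1, -1]}}

```text
clock: 3.4
eef_pos: [0.5718, -0.1539, 0.1194]
ee_rot: [0.161, 0.987, -0.004, 0.01]
wrist_force: [-0.2, -0.6, -1.0]
opening: 0.0002
```

{"method": "carry_out", "body": {"slide": [[4, 0, 4], [4, -0.5, 2], [4, -0.8, 0]], "angular": [[0, 0.5, 0], [0, 0.2, 2.9], [0, 0, 2.9]], "claw": [-1, -1, -1]}}

```text
clock: 3.7
eef_pos: [0.563, -0.1525, 0.1154]
ee_rot: [0.211, 0.977, -0.003, 0.009]
wrist_force: [2.0, -0.2, -1.4]
opening: 0.0001
```

```bash
cat > lev.py <<'E'
from h import *
s,p,r,a=pose()
print('t',s['clock'],'p',p.round(4),'xang',round(a,1),'F tool',r.inv().apply(s['wrist_force']).round(2),'M',r.inv().apply(s['ft_torque']).round(3))
piv=np.array([.579,-.0655]) # rough
g=p[:2]+.018*np.array([np.cos(np.radians(a)),np.sin(np.radians(a))])-piv
print('handle est radius',np.hypot(*g).round(4),'lever ang',np.degrees(np.arctan2(g[1],g[0])).round(1))
E
python3 lev.py
```

```text
t 3.7 p [ 0.563  -0.1525  0.1154] xang 155.6 F tool [-1.86  0.62  1.39] M [-0.075 -0.426  0.002]
handle est radius 0.0859 lever ang -112.2
```

{"method": "carry_out", "body": {"slide": [[4.3, -0.6, 0], [4.3, -0.6, 0], [4.3, -0.6, 0]], "angular": [[0, 0, 2.9], [0, 0, 2.9], [0, 0, 2.9]], "claw": [-1, -1, -1]}}

```text
clock: 4.0
eef_pos: [0.5523, -0.1497, 0.1155]
ee_rot: [0.287, 0.958, -0.003, 0.012]
wrist_force: [2.6, -1.5, -0.4]
opening: 0.0001
```

```bash
python3 lev.py
```

```text
t 4.0 p [ 0.5523 -0.1497  0.1155] xang 146.7 F tool [-2.97  0.12  0.48] M [ 0.072 -0.427  0.022]
handle est radius 0.0852 lever ang -119.4
```

{"method": "carry_out", "body": {"slide": [[4.3, -0.4, 0], [4.3, -0.4, 0]], "angular": [[0, 0, 2.6], [0, 0, 2.6]], "claw": [-1, -1]}}

```text
clock: 4.2
eef_pos: [0.5454, -0.1469, 0.1155]
ee_rot: [0.331, 0.944, -0.004, 0.014]
wrist_force: [1.2, -1.8, 0.1]
opening: 0.0001
```

```bash
python3 lev.py
```

```text
t 4.2 p [ 0.5454 -0.1469  0.1155] xang 141.4 F tool [-2.09 -0.68 -0.03] M [ 0.202 -0.349  0.022]
handle est radius 0.0848 lever ang -124.2
```

{"method": "carry_out", "body": {"slide": [[4.3, -0.4, 0]], "angular": [[0, 0, 2.6]], "claw": [-1]}}

```text
clock: 4.3
eef_pos: [0.5421, -0.1454, 0.1155]
ee_rot: [0.352, 0.936, -0.004, 0.016]
wrist_force: [0.6, -3.1, -1.0]
opening: 0.0001
```

```bash
python3 lev.py
```

```text
t 4.3 p [ 0.5421 -0.1454  0.1155] xang 138.7 F tool [-2.42 -1.94  1.05] M [ 0.201 -0.328  0.006]
handle est radius 0.0847 lever ang -126.5
```

{"method": "carry_out", "body": {"slide": [[4.3, -0.1, 0], [4.3, -0.1, 0]], "angular": [[0, 0, 2.9], [0, 0, 2.9]], "claw": [-1, -1]}}

```text
clock: 4.5
eef_pos: [0.536, -0.1417, 0.1156]
ee_rot: [0.4, 0.916, -0.005, 0.018]
wrist_force: [0.6, -3.9, -0.2]
opening: 0.0001
```

```bash
python3 lev.py
```

```text
t 4.5 p [ 0.536  -0.1417  0.1156] xang 132.9 F tool [-3.29 -2.19  0.27] M [ 0.386 -0.44   0.021]
handle est radius 0.0838 lever ang -131.2
```

{"method": "carry_out", "body": {"slide": [[4.3, -0.1, 0], [4.3, -0.1, 0]], "angular": [[0, 0, 2.9], [0, 0, 2.9]], "claw": [-1, -1]}}

```text
clock: 4.7
eef_pos: [0.5303, -0.1376, 0.1156]
ee_rot: [0.446, 0.895, -0.006, 0.019]
wrist_force: [-0.3, -4.0, 0.4]
opening: 0.0
```

```bash
python3 lev.py
```

```text
t 4.7 p [ 0.5303 -0.1376  0.1156] xang 127.0 F tool [-2.98 -2.63 -0.32] M [ 0.31  -0.38  -0.086]
handle est radius 0.0829 lever ang -135.9
```

{"method": "carry_out", "body": {"slide": [[3.5, -2.5, 0], [3.5, -2.5, 0]], "angular": [[0, 0, 0.5], [0, 0, 1.0]], "claw": [-1, -1]}}

```text
clock: 4.9
eef_pos: [0.5234, -0.1357, 0.1161]
ee_rot: [0.458, 0.889, -0.005, 0.022]
wrist_force: [3.3, -0.2, 0.4]
opening: -0.0002
```

```bash
python3 lev.py
```

```text
t 4.9 p [ 0.5234 -0.1357  0.1161] xang 125.5 F tool [-2.08  2.52 -0.26] M [-0.298 -0.274 -0.017]
handle est radius 0.0863 lever ang -140.0
```

{"method": "carry_out", "body": {"slide": [[3, -1.5, 0]], "angular": [[0, 0, 1]], "claw": [-1]}}

```text
clock: 5.0
eef_pos: [0.5207, -0.1342, 0.1162]
ee_rot: [0.466, 0.884, -0.005, 0.023]
wrist_force: [2.9, -1.9, -0.2]
opening: -0.0001
```

```bash
python3 lev.py
python3 - <<'E'
from h import *
t=cam('top');s=cam('side')
b=lambda c:cv2.cvtColor(c['frame'],cv2.COLOR_RGB2BGR)
cv2.imwrite('pics/push1.png',np.hstack([cv2.resize(b(t)[150:230,310:390],(400,400),interpolation=3),cv2.resize(b(s)[200:280,310:390],(400,400),interpolation=3)]))
E
```

```text
t 5.0 p [ 0.5207 -0.1342  0.1162] xang 124.4 F tool [-3.21  1.33  0.37] M [-0.242 -0.313 -0.026]
handle est radius 0.0871 lever ang -141.8
```

View pics/push1.png

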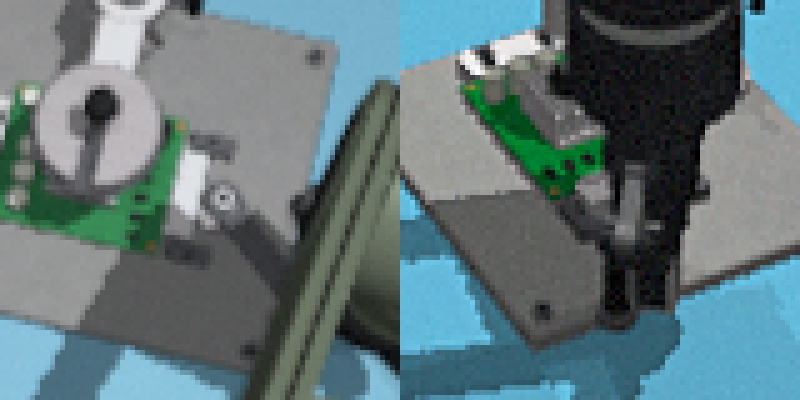

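Lever direction in the top crop runs from (222,198) to (285,275), i.e. −141°, which agrees with the tool estimate (cam about 0.63 rad). The handle still rides on the finger side, and the jaw is close to the board.

{"method": "carry_out", "body": {"slide": [[4, -0.8, 0], [4, -0.8, 0]], "angular": [[0, 0, 2.2], [0, 0, 2.2]], "claw": [-1, -1]}}

```text
clock: 5.3
eef_pos: [0.5148, -0.1287, 0.1161]
ee_rot: [0.5, 0.866, -0.004, 0.023]
wrist_force: [2.0, -2.4, 0.4]
opening: 0.0
```

```bash
python3 lev.py
```

```text
t 5.3 p [ 0.5148 -0.1287  0.1161] xang 120.0 F tool [-3.04  0.55 -0.31] M [-0.084 -0.334  0.046]
handle est radius 0.0873 lever ang -146.9
```

{"method": "carry_out", "body": {"slide": [[4, -0.8, 0]], "angular": [[0, 0, 2.5]], "claw": [-1]}}

```text
clock: 5.4
eef_pos: [0.5123, -0.126, 0.1161]
ee_rot: [0.519, 0.854, -0.004, 0.024]
wrist_force: [1.7, -2.3, 1.3]
opening: 0.0002
```

```bash
python3 lev.py
```

```text
t 5.4 p [ 0.5123 -0.126   0.1161] xang 117.4 F tool [-2.85  0.5  -1.13] M [-0.08  -0.452  0.032]
handle est radius 0.0872 lever ang -149.3
```

{"method": "carry_out", "body": {"slide": [[4, -0.6, 0]], "angular": [[0, 0, 2.5]], "claw": [-1]}}

```text
clock: 5.5
eef_pos: [0.5099, -0.1231, 0.1161]
ee_rot: [0.538, 0.842, -0.004, 0.024]
wrist_force: [2.3, -2.6, -0.0]
opening: -0.0001
```

```bash
python3 lev.py
```

```text
t 5.5 p [ 0.5099 -0.1231  0.1161] xang 114.8 F tool [-3.32  0.97  0.2 ] M [ 0.015 -0.482 -0.004]
handle est radius 0.087 lever ang -151.7
```

{"method": "carry_out", "body": {"slide": [[4, -0.6, 0]], "angular": [[0, 0, 2.5]], "claw": [-1]}}

```text
clock: 5.6
eef_pos: [0.5077, -0.1204, 0.1161]
ee_rot: [0.557, 0.83, -0.004, 0.025]
wrist_force: [0.9, -4.2, 0.6]
opening: -0.0001
```

```bash
python3 lev.py
```

```text
t 5.6 p [ 0.5077 -0.1204  0.1161] xang 112.3 F tool [-4.23 -0.73 -0.43] M [ 0.055 -0.608  0.09 ]
handle est radius 0.087 lever ang -153.9
```

{"method": "carry_out", "body": {"slide": [[4, -0.6, 0]], "angular": [[0, 0, 2.5]], "claw": [-1]}}

```text
clock: 5.7
eef_pos: [0.5057, -0.1177, 0.1162]
ee_rot: [0.575, 0.818, -0.004, 0.025]
wrist_force: [1.1, -4.7, -0.1]
opening: -0.0002
```

```bash
python3 lev.py
```

```text
t 5.7 p [ 0.5057 -0.1177  0.1162] xang 109.7 F tool [-4.81 -0.61  0.33] M [ 0.004 -0.72   0.004]
handle est radius 0.0868 lever ang -156.0
```

{"method": "carry_out", "body": {"slide": [[0, 0, 0]], "angular": [[0, 0, 0]], "claw": [-1]}}

```text
clock: 5.8
eef_pos: [0.5054, -0.1176, 0.1161]
ee_rot: [0.575, 0.818, -0.005, 0.025]
wrist_force: [0.1, -0.2, 0.5]
opening: -0.0002
```

```bash
python3 lev.py
```

```text
t 5.8 p [ 0.5054 -0.1176  0.1161] xang 109.7 F tool [-0.22  0.02 -0.53] M [-0.043 -0.064  0.016]
handle est radius 0.0871 lever ang -156.2
```

{"method": "carry_out", "body": {"slide": [[0.8, 0, 0]], "angular": [[0, 0, 0.3]], "claw": [-1]}}

```text
clock: 5.9
eef_pos: [0.5053, -0.1173, 0.1162]
ee_rot: [0.577, 0.817, -0.005, 0.026]
wrist_force: [1.0, -4.6, -0.1]
opening: -0.0
```

```bash
python3 lev.py
```

```text
t 5.9 p [ 0.5053 -0.1173  0.1162] xang 109.5 F tool [-4.66 -0.61  0.32] M [ 0.    -0.749 -0.012]
handle est radius 0.087 lever ang -156.4
```

The force rose from 3 N to 4.7 N over about 0.11 rad, and breakaway on retry was 4.7 N. That is a firm grip, so I back off and go to the medium weight.

{"method": "carry_out", "body": {"slide": [[-8, 0, 0], [-8, 0, 0], [0, 0, -40], [0, 0, -50], [0, 0, -50], [0, 0, -45], [0, 0, -5]], "angular": [[0, 0, 0], [0, 0, 0], [0, 1, 0], [0, 1, 0], [0, 0.5, 0], [0, 0, 0], [0, 0, 0]], "claw": [-1, -1, -1, -1, 0, 1, 1]}}

```text
clock: 6.6
eef_pos: [0.5026, -0.1313, 0.3072]
ee_rot: [0.576, 0.818, 0.007, -0.005]
wrist_force: [0.9, -0.5, 0.7]
opening: 0.0433
```

```bash
python3 -c "
from h import *
plan([.5205,.362,.26],37,11)"
```

```text
from [ 0.5026 -0.1313  0.3072] 109.7 turn(world) -72.7 resid tilt [ 0.37 -0.94 -0.  ]
[41.6, 16.6, 5.1] [0, 0, np.float64(6.61)]
[43.2, 11.7, 5.1] [0, 0, np.float64(6.61)]
[44.3, 6.6, 5.1] [0, 0, np.float64(6.61)]
[44.8, 1.5, 5.0] [0, 0, np.float64(6.61)]
[44.6, -3.7, 5.0] [0, 0, np.float64(6.61)]
[43.9, -8.8, 5.0] [0, 0, np.float64(6.61)]
[42.6, -13.8, 4.9] [0, 0, np.float64(6.61)]
[40.8, -18.6, 4.8] [0, 0, np.float64(6.61)]
[38.3, -23.2, 4.8] [0, 0, np.float64(6.61)]
[35.4, -27.5, 4.7] [0, 0, np.float64(6.61)]
[32.0, -31.4, 4.6] [0, 0, np.float64(6.61)]
```

{"method": "carry_out", "body": {"slide": [[42, 17, 0], [43, 12, 3], [44, 7, 4], [45, 2, 5], [45, -4, 6], [44, -9, 6], [43, -14, 6], [41, -19, 6], [38, -23, 6], [35, -27, 6], [32, -31, 6], [0, 0, 0]], "angular": [[0, -0.8, 7], [0, 0, 7], [0, 0, 7], [0, 0, 7], [0, 0, 7], [0, 0, 7], [0, 0, 7], [0, 0, 7], [0, 0, 7], [0, 0, 6], [0, 0, 6], [0, 0, 0]], "claw": [1, 1, 1, 1, 1, 1, 1, 1, 1, 1, 1, 1]}}

```text
clock: 7.8
eef_pos: [0.5515, 0.3711, 0.2447]
ee_rot: [0.963, 0.268, -0.005, -0.001]
wrist_force: [0.6, -0.2, -0.8]
opening: 0.0851
```

```bash
python3 -c "
from h import *
plan([.5205,.362,.11],37,4)
print(pose()[0]['joints'])"
```

```text
from [0.5515 0.3711 0.2447] 31.1 turn(world) 5.9 resid tilt [-0.25  0.52 -0.  ]
[-7.5, -1.9, 33.8] [0, 0, np.float64(-1.46)]
[-7.5, -2.1, 33.8] [0, 0, np.float64(-1.46)]
[-7.4, -2.3, 33.8] [0, 0, np.float64(-1.46)]
[-7.3, -2.5, 33.8] [0, 0, np.float64(-1.46)]
[0.46087413 0.4456922  1.3542548  0.00369221 1.35105154 1.48728361]
```

{"method": "carry_out", "body": {"slide": [[-8, -2, 35], [-8, -2, 35], [-8, -2, 30], [-8, -2.5, 25], [0, 0, 0]], "angular": [[0, 0.5, -1.5], [0, 0, -1.5], [0, 0, -1.5], [0, 0, -1.5], [0, 0, 0]], "claw": [0.7, 0.7, 0.7, 0.7, 0.7]}}

```text
clock: 8.3
eef_pos: [0.5176, 0.3583, 0.1116]
ee_rot: [0.946, 0.324, -0.005, -0.001]
wrist_force: [-0.1, -0.3, -1.1]
opening: 0.0725
```

Run:
```python
from h import *
plan([.5205,.362,.0725],37,3)
t=cam('top');s=cam('side')
b=lambda c:cv2.cvtColor(c['frame'],cv2.COLOR_RGB2BGR)
cv2.imwrite('pics/med1.png',np.hstack([cv2.resize(b(t)[170:250,160:240],(400,400),interpolation=3),cv2.resize(b(s)[130:210,205:285],(400,400),interpolation=3)]))
```

```text
from [0.5176 0.3583 0.1116] 37.8 turn(world) -0.8 resid tilt [-0.33  0.47 -0.  ]
[1.6, -0.3, 13.0] [0, 0, np.float64(0.26)]
[1.6, -0.3, 13.0] [0, 0, np.float64(0.26)]
[1.6, -0.3, 13.0] [0, 0, np.float64(0.26)]
```

View pics/med1.png

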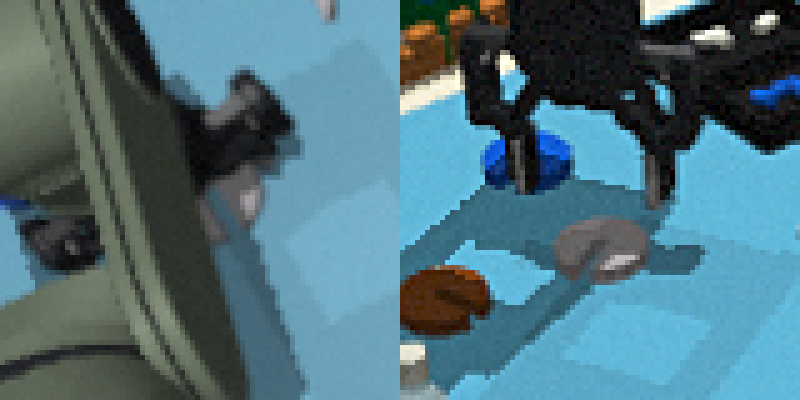

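The side crop shows the grey disc (crop ~(600,250)) with the open fingers above and behind it, and blue (530,160) and brown (440,300) clear. I descend and grip.

{"method": "carry_out", "body": {"slide": [[2, -0.3, 15], [2, -0.3, 15], [1, -0.3, 8], [0, 0, 0], [0, 0, 0], [0, 0, 0], [0, 0, 0]], "angular": [[0, 0.4, 0.5], [0, 0, 0.2], [0, 0, 0], [0, 0, 0], [0, 0, 0], [0, 0, 0], [0, 0, 0]], "claw": [0.7, 0.7, 0.7, -1, -1, -1, -1], "squeeze": 40}}

```text
clock: 9.1
eef_pos: [0.534, 0.3668, 0.0871]
ee_rot: [0.949, 0.316, 0.013, -0.004]
wrist_force: [0.5, 0.1, 0.3]
opening: 0.0144
```

```bash
python3 -c "
from h import *
plan([.5205,.362,.0725],37,1)
print(pose()[0]['opening'],pose()[0]['wrist_force'])"
```

```text
from [0.534  0.3668 0.0871] 36.9 turn(world) 0.1 resid tilt [-0.02 -1.56  0.  ]
[-14.0, -4.3, 14.2] [0, 0, np.float64(-0.12)]
0.014379597204856955 [0.52019473 0.12875738 0.31475585]
```

{"method": "carry_out", "body": {"slide": [[0, 0, 0], [0, 0, 0], [0, 0, 0], [0, 0, 0]], "angular": [[0, 0, 0], [0, 0, 0], [0, 0, 0], [0, 0, 0]], "claw": [0.7, 0.7, 0.7, 0.7]}}

```text
clock: 9.5
eef_pos: [0.5343, 0.3671, 0.0883]
ee_rot: [0.949, 0.316, 0.014, -0.005]
wrist_force: [-0.8, -0.4, -0.4]
opening: 0.0719
```

```bash
python3 -c "
from h import *
plan([.5205,.362,.1],37,1)
print(pose()[0]['opening'],pose()[0]['wrist_force'],pose()[0]['joints'])"
```

```text
from [0.5343 0.3671 0.0883] 36.9 turn(world) 0.1 resid tilt [-0.01 -1.66  0.  ]
[-13.8, -4.2, -12.1] [0, 0, np.float64(-0.11)]
0.07185937993467441 [-0.75203157 -0.41348457 -0.36951421] [0.46666109 0.58125839 1.51324365 0.0061452  1.01856872 1.39037816]
```

{"method": "carry_out", "body": {"slide": [[-14, -4, -10]], "angular": [[0, -1.5, 0]], "claw": [0.7]}}

```text
clock: 9.6
eef_pos: [0.5205, 0.3613, 0.097]
ee_rot: [0.949, 0.316, 0.001, -0.0]
wrist_force: [-0.6, 0.2, -0.1]
opening: 0.0729
```

```bash
python3 -c "
from h import *
plan([.5205,.362,.1],37,1)
c=cam('top');plan([.5205,.362,.1],37,1)
print(pose()[0]['opening'],pose()[0]['wrist_force'],pose()[0]['joints'])"
```

```text
from [0.5205 0.3613 0.097 ] 36.9 turn(world) 0.1 resid tilt [-0.01 -0.07  0.  ]
[0.4, -0.5, -3.0] [0, 0, np.float64(-0.14)]
from [0.519  0.3614 0.0988] 36.9 turn(world) 0.1 resid tilt [-0.03  0.02 -0.  ]
[1.5, 0.4, -1.2] [0, 0, np.float64(-0.1)]
0.07284474426481291 [-1.65735994 -0.56448576  0.66000575] [4.71252656e-01 5.51284534e-01 1.53496487e+00 5.94038346e-04
 1.05571383e+00 1.39766050e+00]
```

Run:
```python
from m import *
s=cam('side'); print(disc(s,(.5195,.361),.012,28))
b=lambda c:cv2.cvtColor(c['frame'],cv2.COLOR_RGB2BGR)
cv2.imwrite('pics/med2.png',cv2.resize(b(s)[140:200,205:285],(800,600),interpolation=3))
W=cloud(s); 
# lowest gripper points near tool
m=(np.hypot(W[...,0]-.519,W[...,1]-.361)<.07)&(W[...,2]>.018)&(W[...,2]<.09); Q=W[m]; print('lowest finger z',np.sort(Q[:,2])[:12].round(3))
q=Q[Q[:,2]<.05]; print(len(q)); k=q[:,1]>.361
for a in(q[k],q[~k]): print(a.mean(0).round(4), a.min(0).round(3)) if len(a) else 0
```

```text
(np.float32(0.757), 0.5185, 0.3605, 220)
lowest finger z [0.033 0.036 0.036 0.036 0.038 0.038 0.038 0.038 0.04  0.04  0.04  0.041]
41
[0.4922 0.3902 0.0431] [0.484 0.382 0.033]
[0.5397 0.3253 0.0439] [0.531 0.318 0.036]
```

View pics/med2.png

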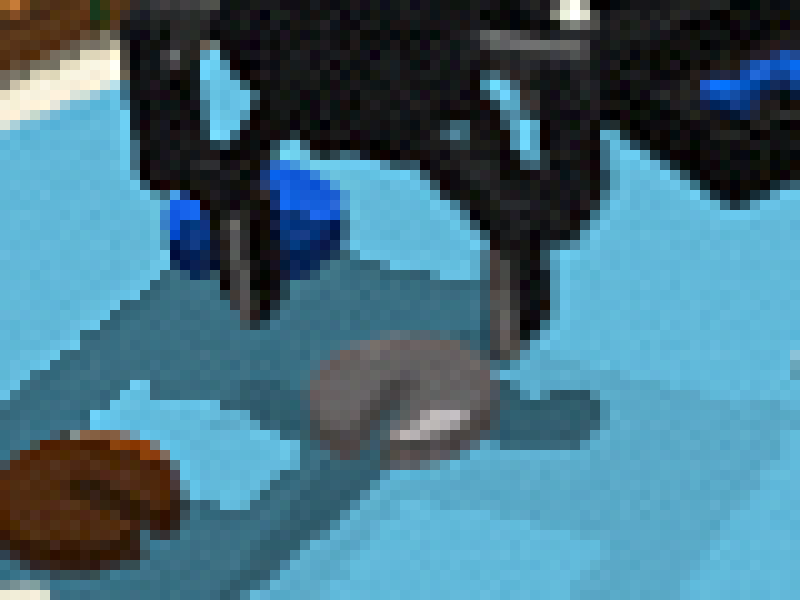

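The disc has not moved (crop centre ~(400,400)). The fingers closed above it because the descent fell short, so I repeat it in smaller checked steps.

{"method": "carry_out", "body": {"slide": [[1.5, 0, 14], [0, 0, 10]], "angular": [[0, 0, 0], [0, 0, 0]], "claw": [0.6, 0.6]}}

```text
clock: 9.9
eef_pos: [0.5233, 0.3638, 0.0751]
ee_rot: [0.949, 0.317, 0.004, -0.001]
wrist_force: [0.0, -1.9, -0.5]
opening: 0.0682
```

```bash
python3 -c "
from h import *
plan([.5205,.362,.0725],37,1)
print(pose()[0]['opening'],pose()[0]['wrist_force'])"
```

```text
from [0.5233 0.3638 0.0751] 36.9 turn(world) 0.1 resid tilt [ 0.05 -0.52 -0.  ]
[-3.3, -0.2, 2.5] [0, 0, np.float64(-0.07)]
0.06822067967096827 [ 0.00744959 -1.85641996 -0.50870837]
```

{"method": "carry_out", "body": {"slide": [[-3, 0, 3], [0, 0, 1]], "angular": [[0, -0.5, 0], [0, 0, 0]], "claw": [0.5, 0.4]}}

```text
clock: 10.1
eef_pos: [0.5196, 0.3611, 0.0676]
ee_rot: [0.949, 0.317, -0.003, 0.001]
wrist_force: [-4.6, -2.4, 13.7]
opening: 0.0591
```

```bash
python3 -c "
from h import *
plan([.5205,.362,.0725],37,1)
print(pose()[0]['opening'],pose()[0]['wrist_force'])"
```

```text
from [0.5196 0.3611 0.0676] 36.9 turn(world) 0.1 resid tilt [-0.01  0.31 -0.  ]
[1.3, -0.2, -4.9] [0, 0, np.float64(-0.09)]
0.05906226555971469 [-4.6099175  -2.38061296 13.72770471]
```

{"method": "carry_out", "body": {"slide": [[0.5, 0, -4], [0, 0, 0]], "angular": [[0, 0, 0], [0, 0, 0]], "claw": [0.4, 0.3]}}

```text
clock: 10.3
eef_pos: [0.5199, 0.3613, 0.0708]
ee_rot: [0.949, 0.317, -0.003, 0.001]
wrist_force: [0.6, 1.3, 0.2]
opening: 0.0553
```

```bash
python3 -c "
from h import *
plan([.5205,.362,.0725],37,1)
print(pose()[0]['opening'],pose()[0]['wrist_force'])"
```

```text
from [0.5199 0.3613 0.0708] 36.9 turn(world) 0.1 resid tilt [-0.02  0.37 -0.  ]
[0.9, -0.2, -1.7] [0, 0, np.float64(-0.1)]
0.05532731791329516 [0.56551603 1.34678193 0.21704214]
```

{"method": "carry_out", "body": {"slide": [[0, 0, 0], [0, 0, 0], [0, 0, -8], [0, 0, -20], [0, 0, -45], [0, 0, -50], [0, 0, -50], [0, 0, -45]], "angular": [[0, 0, 0], [0, 0, 0], [0, 0, 0], [0, 0, 0], [0, 0, 0], [0, 0, 0], [0, 0, 0], [0, 0, 0]], "claw": [-1, -1, -1, -1, -1, -1, -1, -1], "squeeze": 45}}

```text
clock: 11.1
eef_pos: [0.5154, 0.3588, 0.2832]
ee_rot: [0.948, 0.316, -0.017, 0.003]
wrist_force: [1.8, -0.4, -0.7]
opening: 0.0521
```

```bash
python3 -c "
from h import *
plan([.538,.02,.28],169,18)
print(pose()[0]['opening'],pose()[0]['wrist_force'])"
```

```text
from [0.5154 0.3588 0.2832] 36.9 turn(world) 132.1 resid tilt [-0.28  2.   -0.  ]
[-10.3, 15.8, 0.5] [0, 0, np.float64(-7.34)]
[-12.2, 14.4, 0.5] [0, 0, np.float64(-7.34)]
[-14.0, 12.7, 0.6] [0, 0, np.float64(-7.34)]
[-15.5, 10.8, 0.7] [0, 0, np.float64(-7.34)]
[-16.7, 8.7, 0.7] [0, 0, np.float64(-7.34)]
[-17.7, 6.5, 0.8] [0, 0, np.float64(-7.34)]
[-18.4, 4.2, 0.8] [0, 0, np.float64(-7.34)]
[-18.8, 1.8, 0.8] [0, 0, np.float64(-7.34)]
[-18.8, -0.6, 0.8] [0, 0, np.float64(-7.34)]
[-18.6, -3.0, 0.8] [0, 0, np.float64(-7.34)]
[-18.1, -5.3, 0.8] [0, 0, np.float64(-7.34)]
[-17.2, -7.6, 0.8] [0, 0, np.float64(-7.34)]
[-16.1, -9.8, 0.8] [0, 0, np.float64(-7.34)]
[-14.7, -11.7, 0.8] [0, 0, np.float64(-7.34)]
[-13.1, -13.5, 0.7] [0, 0, np.float64(-7.34)]
[-11.3, -15.1, 0.6] [0, 0, np.float64(-7.34)]
[-9.3, -16.4, 0.6] [0, 0, np.float64(-7.34)]
[-7.1, -17.5, 0.5] [0, 0, np.float64(-7.34)]
0.05205995655465553 [ 1.7552401  -0.44517456 -0.68940965]
```

Run:
```python
from m import *
s=cam('side'); t=cam('top')
st=pose()[0]; print(st['opening'],st['wrist_force'],st['eef_pos'])
p=np.array(st['eef_pos']); uv=cv2.projectPoints((p-[0,0,.065])[None],s['rvec'],s['tvec'],s['mtx'],s['dist_coeffs'])[0].ravel().astype(int); print(uv)
b=lambda c:cv2.cvtColor(c['frame'],cv2.COLOR_RGB2BGR)
u,v=uv; cv2.imwrite('pics/med3.png',cv2.resize(b(s)[max(0,v-60):v+60,u-80:u+80],(800,600),interpolation=3))
```

```text
0.051986250354873656 [ 1.33916706  0.85756228 -0.49136621] [0.51936457 0.36085092 0.29097035]
[237 114]
```

View pics/med3.png

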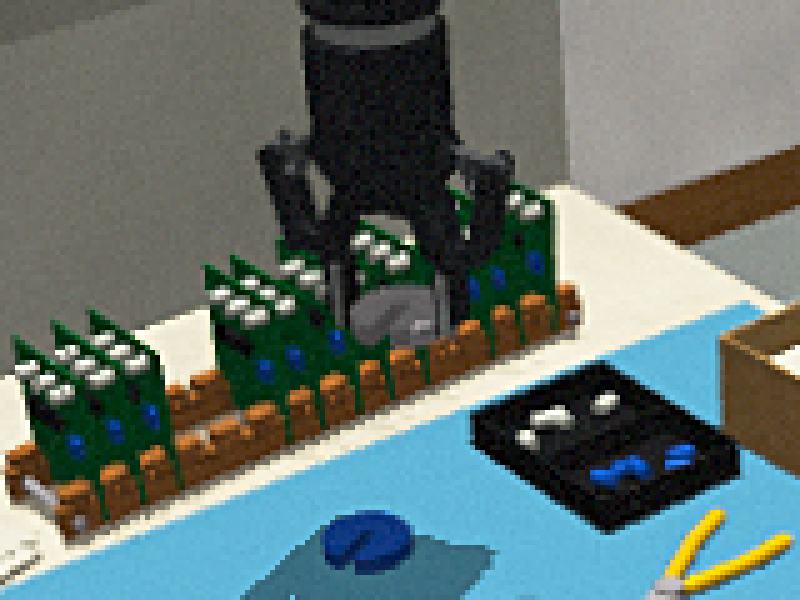

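The disc (crop ~(395,315)) is held flat between the fingers, with its slot mouth on the near-left side. I measure its pose in the hand numerically after turning over to the press.

{"method": "carry_out", "body": {"slide": [[-10, 16, 0], [-12, 14, 0], [-14, 13, 0], [-16, 11, 0], [-17, 9, 0], [-18, 6, 0], [-18, 4, 0], [-19, 2, 0], [-19, -1, 0], [-19, -3, 0], [-18, -5, 0], [-17, -8, 0]], "angular": [[0, 0, -7.5], [0, 0, -7.5], [0, 0, -7.5], [0, 0, -7.5], [0, 0, -7.5], [0, 0, -7.5], [0, 0, -7.5], [0, 0, -7.5], [0, 0, -7.5], [0, 0, -7.5], [0, 0, -7.5], [0, 0, -7.5]], "claw": [-1, -1, -1, -1, -1, -1, -1, -1, -1, -1, -1, -1]}}

```text
clock: 12.4
eef_pos: [0.5377, 0.1272, 0.2847]
ee_rot: [0.415, 0.91, -0.011, -0.011]
wrist_force: [0.2, -0.0, -1.4]
opening: 0.0519
```

```bash
python3 -c "
from h import *
plan([.538,.02,.28],169,7)
print(pose()[0]['opening'],pose()[0]['wrist_force'])"
```

```text
from [0.5377 0.1272 0.2847] 130.9 turn(world) 38.1 resid tilt [-1.68 -0.56  0.01]
[-11.6, -10.0, 0.9] [0, 0, np.float64(-5.44)]
[-10.6, -11.0, 0.9] [0, 0, np.float64(-5.44)]
[-9.5, -12.0, 0.9] [0, 0, np.float64(-5.44)]
[-8.3, -12.8, 1.0] [0, 0, np.float64(-5.44)]
[-7.1, -13.6, 1.0] [0, 0, np.float64(-5.44)]
[-5.8, -14.2, 1.0] [0, 0, np.float64(-5.44)]
[-4.4, -14.6, 1.1] [0, 0, np.float64(-5.44)]
0.05189077789084329 [ 0.15026461 -0.02328813 -1.36335583]
```

{"method": "carry_out", "body": {"slide": [[-11, -10, 0], [-11, -11, 0], [-10, -12, 0], [-8, -13, 0], [-7, -13, 0], [-6, -14, 0], [-3, -10, 0], [0, 0, 0], [0, 0, 0]], "angular": [[-0.5, 0, -5.5], [-0.5, 0, -5.5], [-0.5, 0, -5.5], [0, 0, -5.5], [0, 0, -5.5], [0, 0, -5.5], [0, 0, -5], [0, 0, 0], [0, 0, 0]], "claw": [-1, -1, -1, -1, -1, -1, -1, -1, -1]}}

```text
clock: 13.3
eef_pos: [0.5337, 0.0188, 0.2757]
ee_rot: [0.085, 0.996, 0.003, -0.014]
wrist_force: [-0.6, -0.1, -2.0]
opening: 0.0519
```

Run:
```python
from h import *
plan([.538,.02,.28],169,2)
s=cam('side');st,p,r,a=pose();W=cloud(s)
print(st['wrist_force'],st['opening'])
L=(W-p)@r.as_matrix()   # tool coords
f=s['frame'].astype(int)
m=(abs(L[...,1])<.025)&(abs(L[...,0])<.04)&(L[...,2]>.045)&(L[...,2]<.085)
Q=L[m]; print(len(Q), 'tool z range',np.percentile(Q[:,2],[2,25,50,75,98]).round(4))
cx=f[m]; 
A=np.c_[Q[:,:2],np.ones(len(Q))]; k=np.ones(len(Q),bool)
k=Q[:,2]<np.percentile(Q[:,2],60)
for _ in range(5):
    c,*_=np.linalg.lstsq(A[k],Q[k,2],rcond=None); k=abs(A@c-Q[:,2])<.0035
print('top plane: slopes(deg)',np.degrees(c[:2]).round(1),'z',c[2].round(4),k.sum())
T=Q[k]; print('x range',T[:,0].min(),T[:,0].max(),'y',T[:,1].min(),T[:,1].max())
# stem/knob in side cam
k=(np.hypot(W[...,0]-.597,W[...,1]-.0084)<.02)&(W[...,2]>.18)&(W[...,2]<.2); print('knob side',W[k].mean(0).round(4),k.sum(), cv2.minEnclosingCircle((W[k][:,:2]*1000).astype(np.float32)))
```

```text
from [0.5337 0.0188 0.2757] 170.2 turn(world) -1.2 resid tilt [ 0.22 -1.58 -0.  ]
[-2.0, 1.0, -2.2] [0, 0, np.float64(0.62)]
[-2.0, 1.0, -2.2] [0, 0, np.float64(0.62)]
[ 0.06612055 -0.30361841 -1.12119878] 0.052249301128930926
222 tool z range [0.0568 0.059  0.0602 0.0624 0.0705]
top plane: slopes(deg) [1.  0.5] z 0.0595 170
x range -0.01137051149327045 0.035091686553536186 y -0.024894649224173934 0.02466179575754829
knob side [0.5956 0.0081 0.1907] 37 ((595.885009765625, 9.066420555114746), 8.95224380493164)
```

```bash
cat > hand.py <<'E'
from h import *
def gridmap(ztop,show=True,h=.034,rng=(-34,44)):
    s=cam('side');st,p,r,a=pose();W=cloud(s);M=r.as_matrix()
    xs=np.arange(rng[0],rng[1],2.);ys=np.arange(-34,35,2.)
    G=np.stack(np.meshgrid(xs,ys,indexing='ij'),-1)
    P=p+(np.concatenate([G/1e3,np.full(G.shape[:2]+(1,),ztop)],-1))@M.T
    uv=cv2.projectPoints(P.reshape(-1,3),s['rvec'],s['tvec'],s['mtx'],s['dist_coeffs'])[0].reshape(G.shape).astype(np.float32)
    g=cv2.remap(s['frame'].astype(np.float32).mean(-1),uv[...,0],uv[...,1],1)
    z=cv2.remap(((W-p)@M)[...,2].astype(np.float32),uv[...,0],uv[...,1],0)
    if show:
        print('cols tool y',ys[0],'..',ys[-1],'; rows tool x; gray | z mm')
        for i,x in enumerate(xs): print(f'{x:5.0f}',' '.join(f'{int(v):3d}' for v in g[i]),'|',' '.join(f'{int(v*1000) if abs(v)<.2 else 99:2d}' for v in z[i]))
    k=(np.hypot(W[...,0]-.597,W[...,1]-.0084)<.02)&(W[...,2]>.186)&(W[...,2]<.2)
    L=(W[k]-p)@M; print('knob in tool: mean',L.mean(0).round(4),'circle',[np.round(v,1) for v in cv2.minEnclosingCircle((L[:,:2]*1000).astype(np.float32))],k.sum())
E
python3 -c "
from hand import *
gridmap(.0595)"
```

```text
cols tool y -34.0 .. 34.0 ; rows tool x; gray | z mm
  -34 134 146 149 163 171 168 167 165 164 167 170 173 177 152 124  85  44  12  15  20  19  21  24  20  15  16  19  13   9  22  50  79 108 147 146 | 87 99 99 99 99 99 99 99 99 99 99 99 99 99 23 23 99 99 99 14 14 13 13  9  7  4  4  4  7  3  4  2 99 99 99
  -32 178 171 174 170 166 167 166 165 164 167 169 172 177 170 125  69  35  18  14  13  11  17  17  16  16  16  13   5  10  38  75 109 117 111  98 | 99 99 99 99 99 99 99 99 99 99 99 99 99 99 23 22 22 17 17 15 15 11  9  9  4  4  6  7  7  4  4 99 99 99 99
  -30 170 171 169 166 165 166 166 165 167 170 169 170 176 174 124  62  25  17  10  15  18  19  19  17  18  18  18  16  17  48  84  97  90  62  34 | 99 99 99 99 99 99 99 99 99 99 99 99 99 99 99 19 19 17 16 16 11 11  5  5 11  6  6  7  7 10 99 13 13 99 11
  -28 167 168 168 166 165 166 166 166 168 169 170 177 178 148  99  52  24  17  20  25  25  26  24  21  21  23  26  25  31  40  59  62  40  21  21 | 99 99 99 99 99 99 99 99 99 99 99 99 99 99 99 19 19 19 14 14 10 10 10 11 11  9  9 13 10 10 13 13 12 11 10
  -26 165 165 167 167 166 167 166 1
[... 8215 characters left out ...]
68 68 67 67 67 67 67 64 64 63 63 63 63 63 63 63 99 99 99 99 99 99 99 99 99 99 99 99 99 99 99 99 99
   40 173 175 163 164 149 128 116 107  95  94  84  88  92  98 106 116 142 170 174 172 171 173 175 138 100  88 101 126 146 160 166 175 181 170 164 | 99 99 99 99 99 69 69 69 69 69 68 68 67 67 65 65 65 99 99 99 99 99 99 99 99 99 99 99 99 99 99 99 99 99 99
   42 169 170 170 171 171 155 153 144 135 127 123 125 136 147 150 166 173 171 170 170 171 171 165 136  95  73 101 130 150 157 161 173 173 168 168 | 99 99 99 99 99 99 99 99 69 69 70 70 71 71 71 99 99 99 99 99 99 99 99 99 99 99 99 99 99 99 99 99 99 99 99
knob in tool: mean [-0.0649 -0.0011  0.0825] circle [array([-64. ,  -0.8]), np.float64(9.3)] 34
```

In-hand check: disc top is 59.5 mm below the TCP, level, its centre about +6 mm along tool x with the slot line at tool y≈0. The knob is at tool (−64, −1) mm. Next I go down to insertion height and re-measure.

{"method": "carry_out", "body": {"slide": [[0, -0.5, 12], [0, -0.5, 15], [0, 0, 12], [0, 0, 5], [0, 0, 0], [0, 0, 0]], "angular": [[0, -0.8, 0.6], [0, -0.8, 0], [0, 0, 0], [0, 0, 0], [0, 0, 0], [0, 0, 0]], "claw": [-1, -1, -1, -1, -1, -1]}}

```text
clock: 14.0
eef_pos: [0.5337, 0.0215, 0.2309]
ee_rot: [0.09, 0.996, 0.002, 0.001]
wrist_force: [0.3, -0.1, -2.1]
opening: 0.052
```

```bash
python3 -c "
from hand import *
plan([.543,.0195,.2285],169,1)
gridmap(.0595,False)"
```

```text
from [0.5337 0.0215 0.2309] 169.7 turn(world) -0.7 resid tilt [0.26 0.14 0.  ]
[-9.5, -0.3, 2.4] [0, 0, np.float64(0.71)]
knob in tool: mean [-0.0629 -0.0031  0.0394] circle [array([-62.9,  -2.2]), np.float64(9.1)] 34
```

{"method": "carry_out", "body": {"slide": [[-8, -0.8, 0], [-9, -0.8, 0], [-9, -0.5, 0], [-8, 0, 0], [0, 0, 0]], "angular": [[0, 0, 0.3], [0, 0, 0], [0, 0, 0], [0, 0, 0], [0, 0, 0]], "claw": [-1, -1, -1, -1, -1]}}

```text
clock: 14.55
eef_pos: [0.572, 0.0118, 0.2336]
ee_rot: [0.093, 0.996, 0.002, 0.004]
wrist_force: [-0.3, 0.0, -2.2]
opening: 0.0518
```

Run:
```python
from hand import *
plan([.543,.0195,.2285],169,1)
gridmap(.0595,False)
s=cam('side');st,p,r,a=pose()
uv=cv2.projectPoints((p-[0,0,.06])[None],s['rvec'],s['tvec'],s['mtx'],s['dist_coeffs'])[0].ravel().astype(int)
u,v=uv;b=cv2.cvtColor(s['frame'],cv2.COLOR_RGB2BGR)
cv2.imwrite('pics/ins1.png',cv2.resize(b[v-30:v+30,u-40:u+40],(800,600),interpolation=3))
```

```text
from [0.572  0.0118 0.2336] 169.3 turn(world) -0.3 resid tilt [0.27 0.49 0.  ]
[29.9, 2.2, 4.8] [0, 0, np.float64(0.35)]
knob in tool: mean [-0.0197  0.0068  0.0424] circle [array([-19.7,   6.8]), np.float64(2.0)] 2
```

View pics/ins1.png

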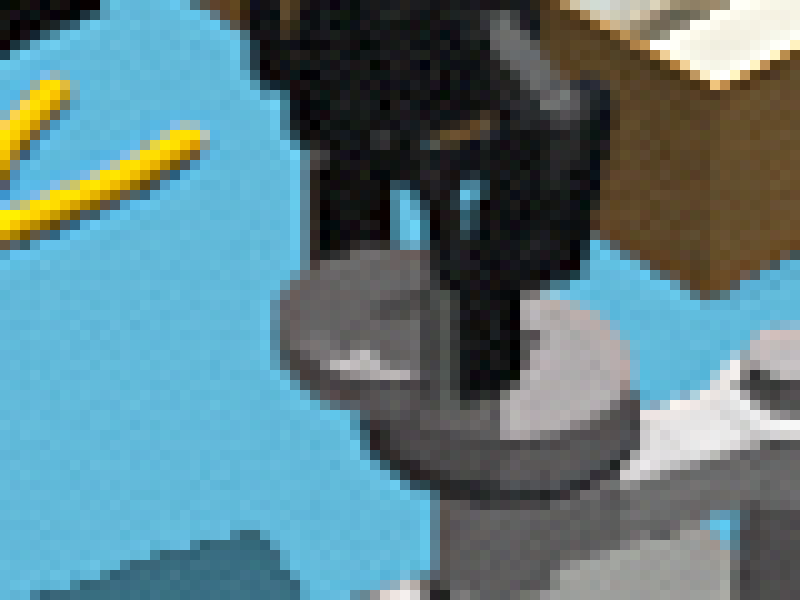

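The side crop shows the medium disc (centre ~(370,330)) above the large one (~(540,390)), sliding in at the right height with its slot toward the stem; the finger hides the knob.

{"method": "carry_out", "body": {"slide": [[-6, 0.3, 2], [-6, 0.2, 1], [-6, 0, 1]], "angular": [[0, 0.3, 0], [0, 0, 0], [0, 0, 0]], "claw": [-1, -1, -1]}}

```text
clock: 14.95
eef_pos: [0.5878, 0.0101, 0.2283]
ee_rot: [0.092, 0.996, 0.003, -0.001]
wrist_force: [-1.2, -0.1, -2.5]
opening: 0.0517
```

{"method": "carry_out", "body": {"slide": [[-5, 0, 0], [-3, 0, 0]], "angular": [[0, 0, 0], [0, 0, 0]], "claw": [-1, -1]}}

```text
clock: 15.15
eef_pos: [0.597, 0.0083, 0.2279]
ee_rot: [0.092, 0.996, 0.003, -0.001]
wrist_force: [0.9, -0.0, -2.4]
opening: 0.0518
```

```bash
cat > chk.py <<'E'
from h import *
st,p,r,a=pose(); print('Ftool',r.inv().apply(st['wrist_force']).round(2),'M',r.inv().apply(st['ft_torque']).round(3),'op',st['opening'],'t',st['clock'])
for S in((.5952,.0081),(.597,.0084)): print('stem in tool',((np.array([*S,p[2]])-p)@r.as_matrix()*1000).round(1))
plan([*p[:2],.2285],169,1)
E
python3 chk.py
```

```text
Ftool [-0.93  0.12  2.44] M [-0.036 -0.001 -0.064] op 0.05175199280038726 t 15.15
stem in tool [ 1.7 -0.5  0. ]
stem in tool [0.  0.1 0. ]
from [0.597  0.0083 0.2279] 169.4 turn(world) -0.4 resid tilt [ 0.29 -0.13 -0.  ]
[0.0, 0.0, -0.6] [0, 0, np.float64(0.39)]
```

{"method": "carry_out", "body": {"slide": [[-2, 0, 0], [-2, 0, 0]], "angular": [[0, 0, 0], [0, 0, 0]], "claw": [-1, -1]}}

```text
clock: 15.35
eef_pos: [0.6018, 0.0072, 0.2279]
ee_rot: [0.092, 0.996, 0.002, -0.001]
wrist_force: [-0.8, 0.4, -2.4]
opening: 0.052
```

```bash
python3 chk.py
```

```text
Ftool [0.82 0.26 2.4 ] M [ 0.022  0.032 -0.031] op 0.05196943703699131 t 15.35
stem in tool [ 6.6 -0.3  0. ]
stem in tool [4.9 0.3 0. ]
from [0.6018 0.0072 0.2279] 169.4 turn(world) -0.4 resid tilt [ 0.27 -0.09 -0.  ]
[0.0, 0.0, -0.6] [0, 0, np.float64(0.39)]
```

{"method": "carry_out", "body": {"slide": [[-2, 0, 0], [0, 0, 0]], "angular": [[0, 0, 0], [0, 0, 0]], "claw": [-1, -1]}}

```text
clock: 15.55
eef_pos: [0.6042, 0.0066, 0.2281]
ee_rot: [0.093, 0.996, 0.002, -0.0]
wrist_force: [-0.6, 0.1, -1.6]
opening: 0.0517
```

```bash
python3 chk.py
```

```text
Ftool [0.63 0.03 1.63] M [ 0.066 -0.041  0.044] op 0.051678597341849486 t 15.55
stem in tool [ 9.1 -0.2  0. ]
stem in tool [7.4 0.5 0. ]
from [0.6042 0.0066 0.2281] 169.4 turn(world) -0.4 resid tilt [ 0.26 -0.06 -0.  ]
[0.0, 0.0, -0.4] [0, 0, np.float64(0.38)]
```

Run:
```python
from h import *
s=cam('side');st,p,r,a=pose();W=cloud(s);L=(W-p)@r.as_matrix()*1000
for nm,zt,R0 in(('med',59.5,28),('large',p[2]*1000-147,32)):
    m=(abs(L[...,2]-zt)<3)&(np.hypot(L[...,0]-7,L[...,1])<45)&(L[...,0]>5)
    Q=L[m]
    # rim points by angular bin, robust circle-fit with fixed radius
    an=np.degrees(np.arctan2(Q[:,1],Q[:,0]-7)); E=[]
    for b in range(-70,75,10):
        k=abs(an-b)<5
        if k.sum()>3: q=Q[k];d=np.hypot(q[:,0]-7,q[:,1]);E.append(q[d>=np.percentile(d,92)].mean(0)[:2])
    E=np.array(E)
    from scipy.optimize import least_squares
    f=least_squares(lambda c:np.hypot(E[:,0]-c[0],E[:,1]-c[1])-R0,[7,0],loss='soft_l1')
    print(nm,len(Q),f.x.round(1),f.fun.round(1)); print(E.round(0).tolist())
```

```text
med 141 [ 6.2 -0.5] [ 1.2 -0.9 -3.6  0.1  1.3  1.5 -2.3  0.3 -1.5  0.5 -0.1  0.6 -0.4  0.
  0.1]
[[18.0, -27.0], [19.0, -24.0], [24.0, -18.0], [27.0, -19.0], [31.0, -16.0], [34.0, -11.0], [32.0, -3.0], [34.0, 2.0], [32.0, 6.0], [33.0, 8.0], [31.0, 13.0], [27.0, 19.0], [23.0, 21.0], [22.0, 22.0], [14.0, 26.0]]
large 86 [6.7 2.6] [-2.2 -1.5  0.1  0.8  0.4  0.5  1.2 -0.9 -1.2]
[[14.0, -26.0], [19.0, -25.0], [26.0, -23.0], [30.0, -20.0], [33.0, -16.0], [36.0, -11.0], [39.0, -6.0], [36.0, 13.0], [35.0, 15.0]]
```

{"method": "carry_out", "body": {"slide": [[1.2, 0, 2], [0, 0, 2], [0, 0, 2]], "angular": [[0, 0, 0], [0, 0, 0], [0, 0, 0]], "claw": [-1, -1, -1]}}

```text
clock: 15.9
eef_pos: [0.6026, 0.007, 0.2221]
ee_rot: [0.093, 0.996, 0.002, -0.0]
wrist_force: [0.0, 0.3, -2.1]
opening: 0.0521
```

```bash
python3 chk.py
```

```text
Ftool [0.02 0.33 2.13] M [-0.055  0.005  0.037] op 0.05208431648191548 t 15.9
stem in tool [ 7.5 -0.3  0. ]
stem in tool [5.8 0.4 0. ]
from [0.6026 0.007  0.2221] 169.4 turn(world) -0.4 resid tilt [ 0.27 -0.04 -0.  ]
[0.0, 0.0, -6.4] [0, 0, np.float64(0.38)]
```

{"method": "carry_out", "body": {"slide": [[0, 0, 1], [0, 0, 1]], "angular": [[0, 0, 0], [0, 0, 0]], "claw": [-1, -1]}}

```text
clock: 16.1
eef_pos: [0.6022, 0.007, 0.2194]
ee_rot: [0.093, 0.996, 0.002, -0.001]
wrist_force: [-0.5, -0.4, -2.0]
opening: 0.0514
```

```bash
python3 chk.py
```

```text
Ftool [ 0.39 -0.48  1.97] M [-0.03   0.041 -0.026] op 0.05142621358688966 t 16.1
stem in tool [ 7.1 -0.3  0. ]
stem in tool [5.4 0.4 0. ]
from [0.6022 0.007  0.2194] 169.4 turn(world) -0.4 resid tilt [ 0.26 -0.09 -0.  ]
[0.0, 0.0, -9.1] [0, 0, np.float64(0.38)]
```

Expected contact is near TCP z of 0.218. I go 0.7 mm at a time.

{"method": "carry_out", "body": {"slide": [[0, 0, 0.7]], "angular": [[0, 0, 0]], "claw": [-1]}}

```text
clock: 16.2
eef_pos: [0.6022, 0.0071, 0.2186]
ee_rot: [0.092, 0.996, 0.002, -0.001]
wrist_force: [-0.3, 0.2, -2.1]
opening: 0.0518
```

{"method": "carry_out", "body": {"slide": [[0, 0, 0.7]], "angular": [[0, 0, 0]], "claw": [-1]}}

```text
clock: 16.3
eef_pos: [0.6021, 0.0071, 0.2182]
ee_rot: [0.092, 0.996, 0.002, -0.001]
wrist_force: [-2.5, 0.6, 3.3]
opening: 0.0519
```

{"method": "carry_out", "body": {"slide": [[0, 0, 0.7]], "angular": [[0, 0, 0]], "claw": [-1]}}

```text
clock: 16.4
eef_pos: [0.6022, 0.0071, 0.2182]
ee_rot: [0.092, 0.996, 0.002, -0.001]
wrist_force: [-3.1, 0.9, 4.2]
opening: 0.0521
```

{"method": "carry_out", "body": {"slide": [[0, 0, 0], [0, 0, 0], [0, 0, -2], [0, 0, -8], [0, 0, -20], [0, 0, -40], [0, 0, -30], [0, 0, 0]], "angular": [[0, 0, 0], [0, 0, 0], [0, 0, 0], [0, 0, 0], [0, 0, 0], [0, 0, 0], [0, 0, 0], [0, 0, 0]], "claw": [0.3, 0.5, 0.55, 0.55, 0.55, 0.55, 0.55, 0.55]}}

```text
clock: 17.2
eef_pos: [0.6029, 0.0065, 0.3236]
ee_rot: [0.093, 0.996, 0.002, 0.0]
wrist_force: [0.1, -0.4, 1.0]
opening: 0.0661
```

Run:
```python
from m import *
plan([.504,-.355,.26],135,1); plan([.504,-.355,.26],-38+0,1)
s=cam('side')
W=cloud(s)
for nm,z,R0 in(('med',.159,28),('large',.147,32)):
    m=(abs(W[...,2]-z)<.003)&(np.hypot(W[...,0]-.597,W[...,1]-.008)<.05); Q=W[m]*1000
    (x,y),r=cv2.minEnclosingCircle(Q[:,:2].astype(np.float32)); print(nm,len(Q),Q.mean(0).round(1),x,y,r)
u,v=cv2.projectPoints(np.array([[.597,.008,.16]]),s['rvec'],s['tvec'],s['mtx'],s['dist_coeffs'])[0].ravel().astype(int);b=cv2.cvtColor(s['frame'],cv2.COLOR_RGB2BGR)
cv2.imwrite('pics/placed1.png',cv2.resize(b[v-30:v+30,u-40:u+40],(800,600),interpolation=3))
```

```text
from [0.6029 0.0065 0.3236] 169.4 turn(world) -34.4 resid tilt [0.27 0.02 0.  ]
[30.6, -373.8, 61.8] [0, 0, np.float64(34.38)]
from [0.6029 0.0065 0.3236] 169.4 turn(world) 152.6 resid tilt [0.27 0.02 0.  ]
[30.6, -373.8, 61.8] [0, 0, np.float64(-152.62)]
med 209 [592.7   8.1 158.4] 594.9442138671875 8.929757118225098 30.894193649291992
large 80 [586.6  -5.  146.9] 596.4443969726562 9.054862976074219 32.29365921020508
```

View pics/placed1.png

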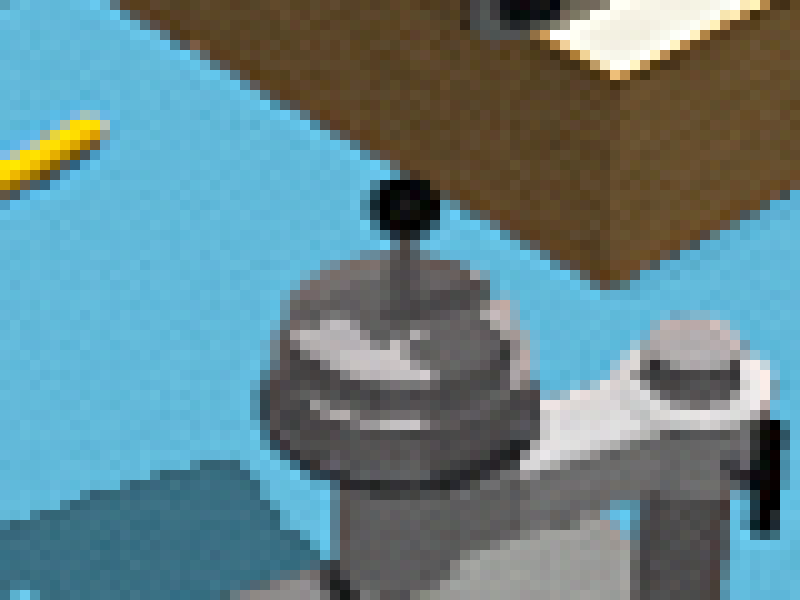

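The medium sits flat on the large weight around the stem, with its slot toward the column (the notch at crop (490,290)), opposite the large one's. Next is the small weight.

```bash
python3 -c "
from h import *
plan([.503,-.3545,.2],144,10)"
```

```text
from [0.6021 0.0066 0.3215] 169.4 turn(world) -25.4 resid tilt [ 0.26 -0.16 -0.  ]
[3.1, -37.4, 12.0] [0, 0, np.float64(2.54)]
[1.4, -37.5, 12.0] [0, 0, np.float64(2.54)]
[-0.3, -37.5, 12.0] [0, 0, np.float64(2.54)]
[-1.9, -37.4, 12.0] [0, 0, np.float64(2.54)]
[-3.6, -37.3, 12.0] [0, 0, np.float64(2.54)]
[-5.2, -37.1, 12.0] [0, 0, np.float64(2.54)]
[-6.9, -36.9, 12.0] [0, 0, np.float64(2.54)]
[-8.5, -36.5, 12.0] [0, 0, np.float64(2.54)]
[-10.1, -36.1, 12.0] [0, 0, np.float64(2.54)]
[-11.7, -35.6, 12.0] [0, 0, np.float64(2.54)]
```

{"method": "carry_out", "body": {"slide": [[3, -37, 0], [2, -38, 5], [0, -38, 12], [-2, -37, 12], [-4, -37, 12], [-5, -37, 14], [-7, -37, 14], [-8, -36, 14], [-10, -36, 14], [-10, -30, 10], [0, 0, 0]], "angular": [[0, 0, 2.5], [0, 0, 2.5], [0, 0, 2.5], [0, 0, 2.5], [0, 0, 2.5], [0, 0, 2.5], [0, 0, 2.5], [0, 0, 2.5], [0, 0, 2.5], [0, 0, 2.5], [0, 0, 0]], "claw": [0.45, 0.45, 0.45, 0.45, 0.45, 0.45, 0.45, 0.45, 0.45, 0.45, 0.45]}}

```text
clock: 18.35
eef_pos: [0.4936, -0.3547, 0.1937]
ee_rot: [0.312, 0.95, 0.006, -0.01]
wrist_force: [-0.4, 1.0, -0.9]
opening: 0.0618
```

```bash
python3 -c "
from h import *
plan([.503,-.3545,.11],144,3)"
```

```text
from [ 0.4936 -0.3547  0.1937] 143.6 turn(world) 0.4 resid tilt [ 0.27 -1.35 -0.  ]
[-3.1, 1.8, 27.8] [0, 0, np.float64(-0.12)]
[-3.2, 1.8, 27.8] [0, 0, np.float64(-0.12)]
[-3.2, 1.8, 27.8] [0, 0, np.float64(-0.12)]
```

{"method": "carry_out", "body": {"slide": [[-3, 2, 28], [-3, 2, 28], [-2, 1, 20], [0, 0, 0], [0, 0, 0]], "angular": [[0, -0.7, 0], [0, -0.6, 0], [0, 0, 0], [0, 0, 0], [0, 0, 0]], "claw": [0.4, 0.4, 0.4, 0.4, 0.4]}}

```text
clock: 18.85
eef_pos: [0.5007, -0.3513, 0.1115]
ee_rot: [0.312, 0.95, 0.005, -0.003]
wrist_force: [0.4, 0.5, 0.9]
opening: 0.0597
```

Run:
```python
from m import *
plan([.503,-.3545,.0725],144,2)
s=cam('side'); print(disc(s,(.5015,-.356),.010,23))
st,p,r,a=pose();W=cloud(s);L=(W-p)@r.as_matrix()*1000
m=(W[...,2]>.02)&(np.hypot(W[...,0]-p[0],W[...,1]-p[1])<.06)&(L[...,2]>40)
Q=L[m]
for k in(Q[:,1]>0,Q[:,1]<0):
    q=Q[k]; print(len(q), q.mean(0).round(1),q.min(0).round(1),q.max(0).round(1)) if k.any() else 0
```

```text
from [ 0.5007 -0.3513  0.1115] 143.6 turn(world) 0.4 resid tilt [ 0.44 -0.45 -0.  ]
[-2.0, -0.7, 19.5] [0, 0, np.float64(-0.2)]
[-2.0, -0.7, 19.5] [0, 0, np.float64(-0.2)]
(np.float32(0.718), 0.499, -0.3565, 0)
61 [ 6.1 31.7 53.3] [-11.3  27.7  40.1] [13.3 35.4 67.5]
74 [  4.9 -38.5  52.3] [ -9.6 -44.6  41.8] [ 13.6 -28.1  68. ]
```

{"method": "carry_out", "body": {"slide": [[-2.5, -0.5, 18], [-1.5, -0.5, 14]], "angular": [[0.2, -0.3, 0], [0, 0, 0]], "claw": [0.35, 0.35]}}

```text
clock: 19.1
eef_pos: [0.5058, -0.3554, 0.0836]
ee_rot: [0.312, 0.95, 0.001, 0.003]
wrist_force: [-0.5, 0.9, -0.3]
opening: 0.0577
```

```bash
python3 -c "
from h import *
plan([.504,-.354,.0725],144,1)
print(pose()[0]['opening'],pose()[0]['wrist_force'])"
```

```text
from [ 0.5058 -0.3554  0.0836] 143.7 turn(world) 0.3 resid tilt [0.19 0.32 0.  ]
[2.3, 0.0, 11.1] [0, 0, np.float64(-0.32)]
0.05771984351882979 [-0.4588681   0.85394136 -0.27385957]
```

{"method": "carry_out", "body": {"slide": [[1, 0, 8], [1, 0, 0]], "angular": [[0, 0, 0], [0, 0, 0]], "claw": [0.3, 0.3]}}

```text
clock: 19.3
eef_pos: [0.5043, -0.3539, 0.075]
ee_rot: [0.311, 0.95, 0.001, 0.003]
wrist_force: [-0.8, 1.0, -0.6]
opening: 0.0553
```

```bash
python3 -c "
from h import *
plan([.504,-.354,.0725],144,1)
print(pose()[0]['opening'],pose()[0]['wrist_force'])"
```

```text
from [ 0.5043 -0.3539  0.075 ] 143.7 turn(world) 0.3 resid tilt [0.2  0.29 0.  ]
[0.2, -0.2, 2.5] [0, 0, np.float64(-0.3)]
0.055284406507182755 [-0.76629896  1.00526285 -0.59588156]
```

{"method": "carry_out", "body": {"slide": [[0, 0, 2.3], [0, 0, 0], [0, 0, 0], [0, 0, 0], [0, 0, 0]], "angular": [[0, 0, 0], [0, 0, 0], [0, 0, 0], [0, 0, 0], [0, 0, 0]], "claw": [0.25, 0.1, 0, -1, -1], "squeeze": 35}}

```text
clock: 19.8
eef_pos: [0.505, -0.3546, 0.0747]
ee_rot: [0.312, 0.95, 0.0, 0.004]
wrist_force: [-0.9, -0.6, -0.9]
opening: 0.0423
```

```bash
python3 chk.py
```

```text
Ftool [ 0.37 -1.04  0.93] M [ 0.001 -0.004  0.044] op 0.04231773455402672 t 19.8
stem in tool [142.1 345.7  -0. ]
stem in tool [140.8 347.   -0. ]
from [ 0.505  -0.3546  0.0747] 143.7 turn(world) 25.3 resid tilt [0.19 0.46 0.  ]
[-1.2, 0.5, -153.8] [0, 0, np.float64(-25.31)]
```

{"method": "carry_out", "body": {"slide": [[0, 0, -6], [0, 0, -20], [0, 0, -45], [0, 0, -50], [0, 0, -50], [0, 0, -40], [0, 0, 0]], "angular": [[0, 0, 0], [0, 0, 0], [0, 0, 0], [0, 0, 0], [0, 0, 0], [0, 0, 0], [0, 0, 0]], "claw": [-1, -1, -1, -1, -1, -1, -1]}}

```text
clock: 20.5
eef_pos: [0.502, -0.3533, 0.2928]
ee_rot: [0.312, 0.95, 0.002, 0.001]
wrist_force: [0.7, -1.2, -0.5]
opening: 0.0427
```

```bash
python3 -c "
from h import *
plan([.667,-.0055,.30],-11,20,turn=-154.7)
print(pose()[0]['opening'],pose()[0]['wrist_force'])"
```

```text
from [ 0.502  -0.3533  0.2928] 143.7 turn(world) -154.7 resid tilt [0.23 0.1  0.  ]
[3.6, 18.9, -0.3] [0, 0, 7.73]
[6.2, 18.2, -0.3] [0, 0, 7.73]
[8.6, 17.2, -0.3] [0, 0, 7.73]
[10.8, 15.9, -0.3] [0, 0, 7.73]
[12.8, 14.3, -0.3] [0, 0, 7.73]
[14.7, 12.5, -0.3] [0, 0, 7.73]
[16.2, 10.4, -0.3] [0, 0, 7.73]
[17.5, 8.1, -0.4] [0, 0, 7.73]
[18.4, 5.7, -0.4] [0, 0, 7.73]
[19.0, 3.2, -0.4] [0, 0, 7.73]
[19.2, 0.6, -0.4] [0, 0, 7.73]
[19.1, -2.0, -0.4] [0, 0, 7.73]
[18.7, -4.6, -0.4] [0, 0, 7.73]
[17.9, -7.0, -0.4] [0, 0, 7.73]
[16.8, -9.4, -0.4] [0, 0, 7.73]
[15.4, -11.6, -0.4] [0, 0, 7.73]
[13.7, -13.5, -0.4] [0, 0, 7.73]
[11.7, -15.3, -0.4] [0, 0, 7.73]
[9.6, -16.7, -0.4] [0, 0, 7.73]
[7.2, -17.8, -0.4] [0, 0, 7.73]
0.042659365777715785 [ 0.70135827 -1.16266215 -0.54602613]
```

{"method": "carry_out", "body": {"slide": [[4, 19, 0], [6, 18, 0], [9, 17, 0], [11, 16, 0], [13, 14, 0], [15, 12, 0], [16, 10, 0], [17, 8, 0], [18, 6, 0], [19, 3, 0], [19, 1, 0], [19, -2, 0]], "angular": [[0, 0, 7.7], [0, 0, 7.7], [0, 0, 7.7], [0, 0, 7.7], [0, 0, 7.7], [0, 0, 7.7], [0, 0, 7.7], [0, 0, 7.7], [0, 0, 7.7], [0, 0, 7.7], [0, 0, 7.7], [0, 0, 7.7]], "claw": [-1, -1, -1, -1, -1, -1, -1, -1, -1, -1, -1, -1]}}

```text
clock: 21.7
eef_pos: [0.6028, -0.141, 0.2875]
ee_rot: [0.917, 0.4, -0.002, -0.004]
wrist_force: [1.6, 0.1, -0.7]
opening: 0.0425
```

```bash
python3 -c "
from h import *
plan([.667,-.0055,.29],-11,9)
print(pose()[0]['opening'],pose()[0]['wrist_force'])"
```

```text
from [ 0.6028 -0.141   0.2875] 47.1 turn(world) -58.1 resid tilt [-0.46  0.02 -0.  ]
[15.9, -5.0, -0.2] [0, 0, np.float64(6.46)]
[15.2, -6.8, -0.2] [0, 0, np.float64(6.46)]
[14.4, -8.4, -0.2] [0, 0, np.float64(6.46)]
[13.3, -10.0, -0.2] [0, 0, np.float64(6.46)]
[12.1, -11.4, -0.2] [0, 0, np.float64(6.46)]
[10.8, -12.7, -0.2] [0, 0, np.float64(6.46)]
[9.3, -13.9, -0.2] [0, 0, np.float64(6.46)]
[7.6, -14.8, -0.2] [0, 0, np.float64(6.46)]
[5.9, -15.6, -0.2] [0, 0, np.float64(6.46)]
0.042517440529214016 [ 1.55152725  0.07177939 -0.73463319]
```

{"method": "carry_out", "body": {"slide": [[16, -5, 0], [15, -7, 0], [14, -8, 0], [13, -10, 0], [12, -11, 0], [11, -13, 0], [9, -14, 0], [7, -15, 0], [4, -10, 0], [0, 0, 0], [0, 0, 0]], "angular": [[0, 0, 6.6], [0, 0, 6.6], [0, 0, 6.6], [0, 0, 6.6], [0, 0, 6.6], [0, 0, 6.6], [0, 0, 6.6], [0, 0, 6.5], [0, 0, 5], [0, 0, 0], [0, 0, 0]], "claw": [-1, -1, -1, -1, -1, -1, -1, -1, -1, -1, -1]}}

```text
clock: 22.8
eef_pos: [0.6637, -0.0035, 0.2753]
ee_rot: [0.994, -0.111, -0.014, -0.004]
wrist_force: [-0.5, 0.4, -1.3]
opening: 0.0424
```

```bash
cat > hand2.py <<'E'
from h import *
from scipy.optimize import least_squares
def meas(R0=23):
    s=cam('side');st,p,r,a=pose();W=cloud(s);M=r.as_matrix();L=(W-p)@M*1000
    m=(abs(L[...,1])<18)&(abs(L[...,0])<30)&(L[...,2]>55)&(L[...,2]<80); Q=L[m]
    if len(Q)<20: print('few',len(Q)); return
    z0=np.percentile(Q[:,2],40);k=abs(Q[:,2]-z0)<4
    for _ in range(5):
        A=np.c_[Q[:,:2],np.ones(len(Q))];c,*_=np.linalg.lstsq(A[k],Q[k,2],rcond=None);k=abs(A@c-Q[:,2])<3
    print('n',k.sum(),'top z',c[2].round(1),'slope deg',np.degrees(np.arctan(c[:2])).round(1),'hist',np.percentile(Q[:,2],[5,25,50,75,95]).round(1))
    T=Q[k]
    for y in range(-16,17,4):
        q=T[abs(T[:,1]-y)<2.5,0]
        if len(q)>2: print('y',y,'x',q.min().round(1),q.max().round(1),len(q))
    kk=(np.hypot(W[...,0]-.597,W[...,1]-.0084)<.02)&(W[...,2]>.186)&(W[...,2]<.2)
    if kk.sum()>10: l=(W[kk]-p)@M*1000; print('knob tool',l.mean(0).round(1),cv2.minEnclosingCircle(l[:,:2].astype(np.float32)))
E
python3 chk.py; python3 -c "
from hand2 import *
meas()"
```

```text
Ftool [-0.57 -0.3   1.34] M [-0.018 -0.019 -0.031] op 0.04237007136348511 t 22.8
stem in tool [-69.3   3.9   1.9]
stem in tool [-67.6   3.2   1.9]
from [ 0.6637 -0.0035  0.2753] -12.8 turn(world) -178.2 resid tilt [-0.23  1.61 -0.  ]
[1.3, 0.2, 46.8] [0, 0, np.float64(178.23)]
n 70 top z 64.9 slope deg [-2.2 -0.1] hist [62.8 64.4 66.2 69.2 72.5]
y -16 x -15.9 11.8 8
y -12 x -23.7 7.4 17
y -8 x -23.7 7.4 20
y -4 x -24.2 -1.4 7
y 4 x -22.0 -4.5 5
y 8 x -25.6 -10.8 10
y 12 x -24.7 -9.6 9
y 16 x -19.4 -12.4 6
knob tool [-65.8   3.4  86. ] ((-68.40467834472656, 1.4336897134780884), 10.615545272827148)
```

{"method": "carry_out", "body": {"slide": [[0, 1, 10], [0, 1, 12], [0, 1, 8], [0, 0, 2], [0, 0, 0]], "angular": [[0, 0.8, 0], [0, 0.8, 0], [0, 0, 0], [0, 0, 0], [0, 0, 0]], "claw": [-1, -1, -1, -1, -1]}}

```text
clock: 23.35
eef_pos: [0.6613, -0.0097, 0.2421]
ee_rot: [0.994, -0.111, -0.0, -0.002]
wrist_force: [0.8, -0.4, -1.0]
opening: 0.0426
```

```bash
python3 chk.py; python3 -c "
from hand2 import *
meas()"
```

```text
Ftool [0.83 0.21 1.03] M [ 0.01  -0.014  0.015] op 0.04264821854081862 t 23.35
stem in tool [-68.4  -2.8   0. ]
stem in tool [-66.7  -3.5   0. ]
from [ 0.6613 -0.0097  0.2421] -12.7 turn(world) -178.3 resid tilt [-0.18  0.02 -0.  ]
[0.0, 0.0, 13.6] [0, 0, np.float64(178.26)]
n 69 top z 64.8 slope deg [-3.1 -0.6] hist [63.2 64.7 66.  69.5 72.8]
y -16 x -19.4 9.9 13
y -12 x -21.3 8.1 16
y -8 x -21.1 3.9 13
y -4 x -24.8 0.5 9
y 4 x -24.2 -6.6 9
y 8 x -24.4 -7.9 11
y 12 x -24.1 -7.9 7
y 16 x -21.8 -11.1 6
knob tool [-67.8  -3.3  51.2] ((-66.9775390625, -5.08465051651001), 8.580704689025879)
```

{"method": "carry_out", "body": {"slide": [[-6, -1, 0], [-8, -1, 0], [-8, -0.7, 0], [-6, 0, 0], [0, 0, 0]], "angular": [[0, 0, 0], [0, 0, 0], [0, 0, 0], [0, 0, 0], [0, 0, 0]], "claw": [-1, -1, -1, -1, -1]}}

```text
clock: 23.9
eef_pos: [0.6329, -0.0001, 0.2444]
ee_rot: [0.994, -0.111, 0.001, -0.002]
wrist_force: [-0.5, -0.2, -1.4]
opening: 0.0421
```

```bash
python3 chk.py
python3 - <<'E'
from hand2 import *
meas()
s=cam('side');st,p,r,a=pose()
u,v=cv2.projectPoints((p-[.02,0,.07])[None],s['rvec'],s['tvec'],s['mtx'],s['dist_coeffs'])[0].ravel().astype(int);b=cv2.cvtColor(s['frame'],cv2.COLOR_RGB2BGR)
cv2.imwrite('pics/ins2.png',cv2.resize(b[v-30:v+30,u-40:u+40],(800,600),interpolation=3))
E
```

```text
Ftool [-0.45  0.31  1.41] M [-0.012 -0.003  0.025] op 0.042144779451814905 t 23.9
stem in tool [-38.6   0.3  -0.1]
stem in tool [-36.9  -0.4  -0.1]
from [ 6.329e-01 -1.000e-04  2.444e-01] -12.7 turn(world) -178.3 resid tilt [-0.19 -0.14  0.  ]
[-0.0, 0.1, 15.9] [0, 0, np.float64(178.3)]
n 67 top z 65.2 slope deg [-3.3  1.9] hist [62.8 64.7 66.6 69.7 73.5]
y -16 x -18.9 8.2 12
y -12 x -18.9 1.6 12
y -8 x -19.9 2.1 16
y -4 x -24.2 0.6 7
y 4 x -23.9 -5.1 7
y 8 x -23.6 -7.2 11
y 12 x -21.8 -10.9 8
y 16 x -19.8 -10.7 6
knob tool [-38.4  -0.1  53.1] ((-37.34307861328125, -1.740922451019287), 8.736494064331055)
```

View pics/ins2.png

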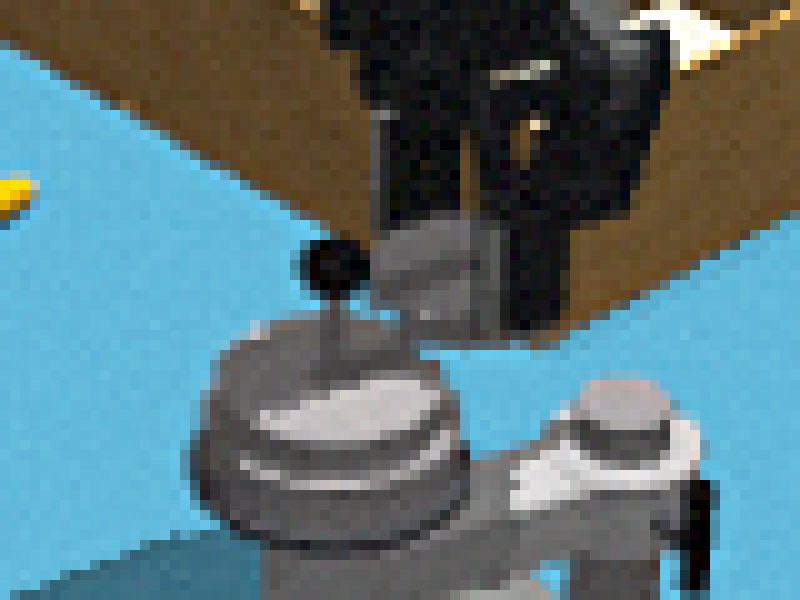

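The small disc (crop ~(440,275)) is level, with its slot facing the stem (knob ~(335,268)); it drifted a little high, so I lower 5 mm before going in.

{"method": "carry_out", "body": {"slide": [[0, 0, 3.5], [0, 0, 1.5], [0, 0, 0]], "angular": [[0, 0, 0], [0, 0, 0], [0, 0, 0]], "claw": [-1, -1, -1]}}

```text
clock: 24.3
eef_pos: [0.6343, -0.0005, 0.2393]
ee_rot: [0.994, -0.111, 0.002, -0.001]
wrist_force: [0.3, 0.8, -1.2]
opening: 0.0426
```

```bash
python3 chk.py
```

```text
Ftool [ 0.12 -0.85  1.18] M [ 0.002  0.009 -0.008] op 0.042649257908214035 t 24.3
stem in tool [-40.    0.2  -0.2]
stem in tool [-38.3  -0.5  -0.2]
from [ 6.343e-01 -5.000e-04  2.393e-01] -12.7 turn(world) -178.3 resid tilt [-0.2  -0.26  0.  ]
[-0.0, 0.0, 10.8] [0, 0, np.float64(178.28)]
```

{"method": "carry_out", "body": {"slide": [[-6, 0, 0.5], [-7, 0, 0.5], [-7, 0, 0.5]], "angular": [[0, 0, 0], [0, 0, 0], [0, 0, 0]], "claw": [-1, -1, -1]}}

```text
clock: 24.6
eef_pos: [0.6148, 0.004, 0.2373]
ee_rot: [0.994, -0.111, 0.003, -0.002]
wrist_force: [1.7, 1.4, -0.5]
opening: 0.0421
```

```bash
python3 chk.py
```

```text
Ftool [ 1.35 -1.71  0.49] M [0.23  0.212 0.031] op 0.042091597041305814 t 24.6
stem in tool [-20.    0.3  -0.1]
stem in tool [-18.3  -0.4  -0.1]
from [0.6148 0.004  0.2373] -12.8 turn(world) -178.2 resid tilt [-0.26 -0.35  0.  ]
[-0.1, 0.0, 8.8] [0, 0, np.float64(178.24)]
```

{"method": "carry_out", "body": {"slide": [[-4, 0, 0.3], [-4, 0, 0.3]], "angular": [[0, 0, 0], [0, 0, 0]], "claw": [-1, -1]}}

```text
clock: 24.8
eef_pos: [0.6054, 0.0062, 0.2366]
ee_rot: [0.994, -0.111, 0.003, -0.002]
wrist_force: [0.0, -0.2, -0.2]
opening: 0.0425
```

```bash
python3 chk.py
```

```text
Ftool [0.08 0.18 0.24] M [ 0.    -0.002  0.04 ] op 0.042491219198159354 t 24.8
stem in tool [-10.3   0.4  -0.1]
stem in tool [-8.6 -0.3 -0. ]
from [0.6054 0.0062 0.2366] -12.7 turn(world) -178.3 resid tilt [-0.24 -0.3   0.  ]
[-0.0, 0.0, 8.1] [0, 0, np.float64(178.26)]
```

{"method": "carry_out", "body": {"slide": [[-2.5, 0, -1.5], [-2.5, 0, 0]], "angular": [[0, 0, 0], [0, 0, 0]], "claw": [-1, -1]}}

```text
clock: 25.0
eef_pos: [0.5994, 0.0074, 0.2383]
ee_rot: [0.994, -0.111, 0.003, -0.002]
wrist_force: [-1.2, -0.4, -1.1]
opening: 0.0424
```

```bash
python3 chk.py;python3 -c "
from hand2 import *
meas()"
```

```text
Ftool [-1.11  0.7   1.08] M [-0.025 -0.016  0.043] op 0.042446114170496145 t 25.0
stem in tool [-4.3  0.3 -0. ]
stem in tool [-2.6 -0.4 -0. ]
from [0.5994 0.0074 0.2383] -12.7 turn(world) -178.3 resid tilt [-0.22 -0.27  0.  ]
[-0.0, 0.0, 9.8] [0, 0, np.float64(178.27)]
n 60 top z 65.1 slope deg [-2.4  1.9] hist [63.1 65.5 69.  77.8 79.6]
y -16 x -18.0 -1.7 7
y -12 x -18.1 -2.7 9
y -8 x -24.0 -2.7 17
y -4 x -24.0 -4.0 13
y 4 x -24.4 -5.5 6
y 8 x -22.9 -9.4 11
y 12 x -22.0 -15.6 5
y 16 x -20.3 -12.2 6
knob tool [-5.6 -1.3 46.4] ((-2.0397768020629883, -6.91843318939209), 13.664839744567871)
```

{"method": "carry_out", "body": {"slide": [[-1.5, 0, 0.8], [0, 0, 0.8]], "angular": [[0, 0.2, 0], [0, 0, 0]], "claw": [-1, -1]}}

```text
clock: 25.25
eef_pos: [0.5975, 0.0079, 0.2366]
ee_rot: [0.994, -0.111, 0.004, -0.001]
wrist_force: [-0.4, -0.7, -1.4]
opening: 0.0426
```

```bash
python3 chk.py
```

```text
Ftool [-0.2   0.78  1.39] M [-0.021 -0.021  0.001] op 0.04257600226006467 t 25.25
stem in tool [-2.3  0.3 -0. ]
stem in tool [-0.6 -0.4 -0. ]
from [0.5975 0.0079 0.2366] -12.7 turn(world) -178.3 resid tilt [-0.22 -0.46  0.  ]
[-0.1, 0.0, 8.1] [0, 0, np.float64(178.28)]
```

{"method": "carry_out", "body": {"slide": [[0, 0, 0.8]], "angular": [[0, 0, 0]], "claw": [-1]}}

```text
clock: 25.35
eef_pos: [0.5976, 0.0078, 0.2358]
ee_rot: [0.994, -0.111, 0.004, -0.001]
wrist_force: [-0.6, 0.3, -1.9]
opening: 0.0423
```

{"method": "carry_out", "body": {"slide": [[0, 0, 0.7]], "angular": [[0, 0, 0]], "claw": [-1]}}

```text
clock: 25.45
eef_pos: [0.5976, 0.0078, 0.2349]
ee_rot: [0.994, -0.111, 0.004, -0.001]
wrist_force: [0.4, 0.3, -1.1]
opening: 0.0426
```

```bash
python3 chk.py
```

```text
Ftool [ 0.35 -0.34  1.14] M [-0.05   0.008  0.002] op 0.042641490517368784 t 25.45
stem in tool [-2.4  0.2 -0. ]
stem in tool [-0.7 -0.5 -0. ]
from [0.5976 0.0078 0.2349] -12.7 turn(world) -178.3 resid tilt [-0.22 -0.47  0.  ]
[-0.1, 0.0, 6.4] [0, 0, np.float64(178.27)]
```

{"method": "carry_out", "body": {"slide": [[0, 0, 0.6]], "angular": [[0, 0, 0]], "claw": [-1]}}

```text
clock: 25.55
eef_pos: [0.5977, 0.0077, 0.2342]
ee_rot: [0.994, -0.111, 0.004, -0.001]
wrist_force: [0.1, 0.4, -1.2]
opening: 0.0427
```

{"method": "carry_out", "body": {"slide": [[0, 0, 0.6]], "angular": [[0, 0, 0]], "claw": [-1]}}

```text
clock: 25.65
eef_pos: [0.5978, 0.0077, 0.2335]
ee_rot: [0.994, -0.111, 0.004, -0.001]
wrist_force: [-0.4, 0.7, 0.2]
opening: 0.0423
```

{"method": "carry_out", "body": {"slide": [[0, 0, 0.6]], "angular": [[0, 0, 0]], "claw": [-1]}}

```text
clock: 25.75
eef_pos: [0.5979, 0.0077, 0.2333]
ee_rot: [0.994, -0.111, 0.004, -0.001]
wrist_force: [-1.7, 0.6, 3.5]
opening: 0.0423
```

Contact felt (+4.6 N at the expected height). Release and rise.

{"method": "carry_out", "body": {"slide": [[0, 0, 0], [0, 0, 0], [0, 0, -2], [0, 0, -8], [0, 0, -20], [0, 0, -40], [0, 0, -30], [0, 0, 0]], "angular": [[0, 0, 0], [0, 0, 0], [0, 0, 0], [0, 0, 0], [0, 0, 0], [0, 0, 0], [0, 0, 0], [0, 0, 0]], "claw": [0.1, 0.3, 0.35, 0.35, 0.35, 0.35, 0.35, 0.35]}}

```text
clock: 26.55
eef_pos: [0.5971, 0.0074, 0.3385]
ee_rot: [0.994, -0.111, 0.004, -0.001]
wrist_force: [0.4, -0.5, 0.4]
opening: 0.0573
```

```bash
python3 -c "
from h import *
plan([.52,-.2,.36],167,6,turn=0)"
```

```text
from [0.5971 0.0074 0.3385] -12.7 turn(world) 0 resid tilt [-0.22 -0.49  0.  ]
[-4.9, 36.5, -3.8] [0, 0, 0.0]
[-4.9, 36.5, -3.8] [0, 0, 0.0]
[-4.9, 36.5, -3.8] [0, 0, 0.0]
[-4.9, 36.5, -3.8] [0, 0, 0.0]
[-4.9, 36.5, -3.8] [0, 0, 0.0]
[-4.9, 36.5, -3.8] [0, 0, 0.0]
```

{"method": "carry_out", "body": {"slide": [[-5, 37, -4], [-5, 40, -4], [-5, 40, -4], [-5, 40, -4], [-5, 40, -4], [-5, 40, -4], [0, 40, 0], [0, 0, 0]], "angular": [[0, 0, 0], [0, 0, 0], [0, 0, 0], [0, 0, 0], [0, 0, 0], [0, 0, 0], [0, 0, 0], [0, 0, 0]], "claw": [0.35, 0.35, 0.35, 0.35, 0.35, 0.35, 0.35, 0.35]}}

```text
clock: 27.35
eef_pos: [0.5035, -0.2636, 0.3603]
ee_rot: [0.994, -0.108, 0.005, -0.001]
wrist_force: [0.3, 1.3, -0.1]
opening: 0.0577
```

Run:
```python
from m import *
t=cam('top');s=cam('side');b=lambda c:cv2.cvtColor(c['frame'],cv2.COLOR_RGB2BGR)
cv2.imwrite('pics/fin.png',np.hstack([cv2.resize(b(t)[145:225,295:375],(400,400),interpolation=3),cv2.resize(b(s)[155:235,305:385],(400,400),interpolation=3)]))
for nm,c in(('top',t),('side',s)):
  W=cloud(c)
  for k,z in(('small',.169),('med',.159),('large',.147)):
    m=(abs(W[...,2]-z)<.003)&(np.hypot(W[...,0]-.597,W[...,1]-.008)<.045); Q=(W[m]*1000)
    print(nm,k,len(Q),[np.round(v,1) for v in cv2.minEnclosingCircle(Q[:,:2].astype(np.float32))])
```

```text
top small 171 [array([595.7,   6.8]), np.float64(23.1)]
top med 132 [array([595. ,   7.3]), np.float64(28.1)]
top large 88 [array([597.4,   8.6]), np.float64(32.3)]
side small 138 [array([595.8,   9.1]), np.float64(24.5)]
side med 91 [array([592.9,   6.9]), np.float64(27.8)]
side large 78 [array([596.6,   6.8]), np.float64(33.3)]
```

View pics/fin.png

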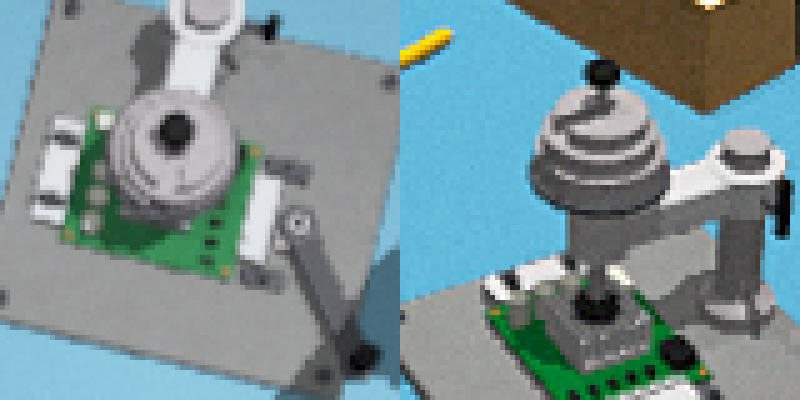

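All three weights are stacked and centred, with the small slot toward the robot side. The jaw is up against the board, and the lever is where I left it. Handing in.

```bash
python3 -c "
from plant import arm
print(arm.get_state()['clock'],arm.close_job())"
```

```text
the job is handed in; nothing more can be done
27.45 None
```

The board is gripped, and the medium and then the small weight hang on the large one. I handed the job in at 27.45 s with the gripper clear of everything.

- **Cam:** I pushed the lever about 0.9 rad. The force rose from about 3 N to 4.7 N over the last 0.11 rad, and a light second push again read about 4.7 N. In the last picture the jaw is against the board and the lever is where I left it.
- **Weights:** Each was lowered until it touched, with about 5–6 N (medium) and 4–5 N (small) of change at the wrist, then released. In the last pictures all three lie flat, with their centres within 1–4 mm of the stem.
- **Slots:** The large slot faces about 169°, the medium about −11° and the small about 167°. The last two come from the tool's angle when I released them. The pictures agree roughly.

**What went wrong or disagreed:**
- My first close on the medium was too high and caught only air; the disc did not move.
- A fingertip then touched the mat with about 14 N before the good grasp.
- The two cameras disagreed by 2–3 mm on positions.
- There was one light touch of about 2 N while the small weight was sliding in towards the stem, and it went away by itself.

I did not measure the bystanders again at the end. I never moved near the reel or cutters, and passed well clear of the bottle.

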